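# Wedge a sprung bottle catch open and take the bottle out

## Task

The small brown bottle in the leaning dock is locked in by a sprung bolt over its cap. Slide the loose wedge along the dock's sloping deck, straight face against the fence, between fence and roller, fully home to the end stop, so that it holds the bolt back by itself when you let go; only then draw the bottle out along its leaning axis and set it gently upright on the floor of the tray. Leave the wedge in place and the bolt held open, do not let the bottle fall, do not drag it hard against the bolt, and leave the other things where they stand.

Things in the scene. Friction and masses are not known exactly. Their poses are not given: they have to be found in the camera images.
- dock: Fixed foot of the bottle dock, level: plate 135 x 116 x 10 mm and two cheeks at y +-45, on the +x side of the pocket, that carry the leaning cradle. Origin on the worktop below the pocket; x points about to the robot's right, z up
- cradle: Leaning aluminium part of the dock. Origin: centre of the pocket floor under the bottle, 24 mm over the worktop. z: the pocket's axis, leaning 30 deg from vertical to the cradle's -x side (about to the robot's left); x up the slope, about to the right; y level, about away from the robot. In mm: pocket 34 x 34 inside, walls 3, to z 22, open above; the bottle's +-y sides are free for fingers above that
- gap (a point): Cradle frame (52, 0, 68) mm: on the deck's flat top, at the foot of the fence, beside the roller. Deck: x 24 to 100, y -60 to 68, top z 68 (normal to z). Fence: low wall, x 46 to 52, y -51 to 67, top z 79; its +x face guides the wedge, which enters at the +y end and moves to -y. Fence to roller: 7 mm with the bolt shut
- end_stop (a point): Cradle frame (52, -50, 68) mm: where the fence's guiding face meets the end stop on the deck (a block, face at y -50, x 52 to 68, top z 79). The wedge's tip point comes here when the wedge is home
- catch (a joint): Travel of the sprung bolt, m: 0 shut, to 0.026 drawn back toward cradle +x. Spring: 3 N shut, plus 0.15 N per mm. Its roller stands up through the deck: radius 6 mm, centre y 0, x 65 mm + travel, z 69 to 82. The wedge home gives about 0.018. Sliding the wedge in takes up to about 12 N; at the end stop the force jumps higher
- catch_nose (a point): Underside of the bolt's nose tip, 18 mm wide, 6 thick: cradle (2 mm + travel, 0, 60 mm), over the cap when shut; at travel 0.018 it is clear of the bottle, at x 20 mm
- wedge: Loose grey plastic wedge, 90 g, lying on its underside. Origin: underside, below the grip plate's middle. mm: straight face x -12.5 from y -53 (tip, 3 thick) to y 11; 25 thick from y -11 to 11, even taper between; 14 high. Grip plate 22 (x) by 12 (y), z 14 to 50, centred: pinch it along y. Home: axes parallel to the cradle's, origin at cradle (64.5, 3, 68)
- wedge_tip (a point): Lower corner of the wedge's tip on the straight face: wedge frame (-12.5, -53, 0) mm
- bottle: Small brown bottle with black cap, 29 mm diameter (body z 0 to 40, cap to 58 mm), 50 g. Origin: centre of its base; z is its axis. It stands in the leaning pocket under the bolt with 2 to 3 mm play, its lowest 22 mm inside the walls; grip body or cap
- tray: Fixed mint plastic tray, 266 x 142 x 44 mm, open above. Origin: centre of its underside; x along the 266 mm side, z up. Inner floor 250 x 126 mm, at z 3 mm; walls 5 mm thick. Its middle (50 mm either way along x) is free for the bottle
- dropper_far: White dropper bottle, 33 mm diameter, 84 high, standing in the tray about 90 mm from its centre toward the tray's +x end; leave it. Origin: base centre
- dropper_near: The same, toward the tray's -x end; leave it. Origin: base centre
- lens_cleaner: Blue-capped vial, 42 mm diameter, 110 high, on the worktop; leave it. Origin: base centre
- cassette_box: White carton, 55 x 90 x 45 mm, beyond the dock as the robot sees it; leave it. Origin: base centre
- cup: Specimen cup with lid, 64 mm diameter, 72 high, beyond the dock; leave it. Origin: base centre
There are look-alikes about, which are no part of the job. Several things look just like the wedge: the one meant starts farthest from the robot's base.

How it is judged (in metres and radians):
On the way, in this order (a step that is already met when the one before it is completed fails the run):
1. The wedge is home between fence and roller and holds the bolt back with nothing of the robot touching it, the bottle still in its pocket (y of wedge_tip in the frame of cradle between -0.056 and -0.044 m and x of wedge_tip in the frame of cradle between 0.048 and 0.057 m and z of wedge_tip in the frame of cradle between 0.064 and 0.072 m and angle between the z axis of wedge and the z axis of cradle, either way round below 0.1 rad and value of joint catch above 0.0155 m and contact force between each of the arm, the fingers and wedge below 0.1 N and linear speed of wedge below 0.01 m/s and distance between bottle and cradle below 0.012 m), for 0.3 s.
2. The bottle is drawn clear of the pocket while the wedge still holds the bolt back (y of wedge_tip in the frame of cradle between -0.056 and -0.044 m and x of wedge_tip in the frame of cradle between 0.048 and 0.057 m and z of wedge_tip in the frame of cradle between 0.064 and 0.072 m and angle between the z axis of wedge and the z axis of cradle, either way round below 0.1 rad and value of joint catch above 0.0155 m and distance between bottle and cradle above 0.06 m), for 0.05 s.
At the end, for the whole second after the job is handed in: The bottle stands upright (0.1 rad) and at rest on the tray floor (5 mm); the wedge lies flat on the deck (0.1 rad, 4 mm), its tip within 5 mm of the fence and 6 mm of the end stop, untouched and at rest; the bolt is held back at least 15.5 mm (y of wedge_tip in the frame of cradle between -0.056 and -0.044 m and x of wedge_tip in the frame of cradle between 0.048 and 0.057 m and z of wedge_tip in the frame of cradle between 0.064 and 0.072 m and angle between the z axis of wedge and the z axis of cradle, either way round below 0.1 rad and value of joint catch above 0.0155 m and contact force between the arm and wedge below 0.1 N and linear speed of wedge below 0.01 m/s and angle between bottle's own z axis and vertical below 0.1 rad and z of bottle in the frame of tray between 0 and 0.008 m and x of bottle in the frame of tray between -0.11 and 0.11 m and y of bottle in the frame of tray between -0.05 and 0.05 m and linear speed of bottle below 0.02 m/s and angular speed of bottle below 1 rad/s).
It fails at once if The bottle is dragged against the bolt with more than 12 N (contact force between bottle and catch above 12 N).
It fails at once if The bottle is let go in the air, more than 15 mm above the tray's floor and out of its pocket (contact force between the fingers and bottle below 0.02 N and z of bottle in the frame of tray above 0.018 m and distance between bottle and cradle above 0.06 m).
It fails at once if One of the other things is pushed more than 30 mm or tipped over (distance of any of dropper_far, dropper_near, lens_cleaner, cassette_box, cup from where it was at the start of the episode above 0.03 m or angle between any of dropper_far, dropper_near, lens_cleaner, cassette_box, cup's own z axis and vertical above 0.5 rad).
It also fails if it takes over 61 s, if anything falls off the work surface, if the arm or the gripper's body presses on something with over 40 N, if the wrist force passes 120 N, or if a joint passes its speed limit or range.

## Robot

A 6-joint arm with a two-finger parallel gripper is mounted at the origin on a cart in front of the work surface, level with it; the furniture and walls round the work are solid. World frame = base frame: x ahead of the robot, y to its left, z up, the work surface at z = 0. Lengths are in mm, angles in rad, forces in N, time in s.
With the tool pointing down it reaches from about 350 to 875 mm from the base axis. Payload 4.2 kg.
Tool frame: the origin (TCP) lies between the finger pads; the fingertips stand 17 mm ahead of it and the grasp point (between the pads) lies 2 mm behind it; z points along the fingers, y is the line along which they close (so a half turn about z gives the same grasp; the last joint's range is limited). The gripper opens to 85 mm and grips with 20 to 120 N. Pads are 22 mm wide; open, the fingers measure 114 mm over their backs; the gripper's body (76 mm by 85 mm) begins 54 mm behind the grasp point. The pads swing forward as they close: fully open they stand 13 mm farther back than shut.
Start: joints at [1.394, 0.385, 0.008, 0, -1.194, -0.259], TCP at [263.801, 566.576, 248.312] pointing down, gripper open.
Joint ranges: [-3.14, 3.14], [-1.21, 2.06], [-1.07, 1.41], [-3.16, 2.05], [-2.99, -0.16], [-3.1, 3.1]. Speed limits (rad/s): [2.79, 2.79, 3.14, 3.14, 3.14, 3.14].

## Interface

Orientations are given as a rotation vector (axis times angle).
In Python, from bench import status, snapshot, get_calibration, r, look_for, masks_of gives the robot as it stands. The module is installed in compiled form; this text tells all that it offers.
- The arm moves only by the tool step_arm, never from a script. Its argument "motion" is a list of rows, each an object of numbers: "dx", "dy", "dz": the shift along the tool's x, y, z in cm; "turn": the turn about the tool's z in rad. In form: [{"dx": .., "dy": .., "dz": .., "turn": ..}, ...]. A call has 1 to 20 rows; each row is the pose to reach, as a shift and turn from the pose commanded when the call began, along the tool's axes at that moment; what a row does not reach only later rows make up. A row lasts 1/10 s, in which the tool goes at most 50 mm and 8.59 degrees, less where a joint would pass 70% of its speed; a pose out of reach is approached as far as the arm can. A call with a gripper value outside its range is refused whole. "claw" is the opening, from 0 (shut) to 1 (fully open), set as the call begins (left out, the last holds). The fingers move at their own pace and stop on an object; "squeeze" is the grip in N (left out, the last holds). Time passes only in rows, so rows that repeat a pose let the fingers close. It gives the time, the measured TCP pose, the force and the opening at its end, in the units of the state.
- status.get_state(): the state, without advancing time (a new reading comes with each control period).
- snapshot(name): name is "scene" or "top" or "wrist"; returns (picture, depth): 400x640x3 uint8, red, green, blue; 400x640 float32, mm along the optical axis (not along the pixel's ray), 0 where there is no reading.
- get_calibration(name): a dict with "fx", "fy", "cx", "cy" (pixels), "R" (3x3) and "t" (3): a world point X has camera coordinates R X + t; the wrist camera has in their place "mount" (4x4, takes a point from camera to tool coordinates, whose origin is the TCP and whose axes are the flange's). Camera axes: x right, y down, z forward; pixel columns grow to the right and rows downward; lengths in mm; the calibration is good to about 2 mm. A picture is of the moment at which its call begins: read the wrist's pose just before it. get_calibration takes no time and is no camera call.
- r.hand_in(): hands the job in, once; it reports no verdict.
Trained networks look in the newest picture that a camera, given by its name, has taken for a name from the list of things; names that differ only in an ending like _2 or _b are one class to them, and where a whole thing is asked for, a point or a joint stands for the part that bears it (a point fixed in the world has none). Each returns a list of dicts, best first, with "confidence" (0 to 1); they miss things now and then, are a little off and sometimes report something else, mostly with a low value. They report only what shows in the picture. A call takes as long as a camera call. They do not tell look-alikes from the thing itself.
- look_for(camera, target): "centre" ([x, y, z] in mm, in the coordinates of the camera as it stood for that picture, good to about 4 mm: the middle of the surface that is visible of it).
- masks_of(camera, target): "region" (400x640 bool, what is visible of it).
The state is a dict: "time": time; "qpos": joint angles; "dq": joint speeds; "effort": joint torques, N m; "ee_pos": TCP position; "eef_rot": TCP orientation; "contact_force": force on the tool from outside, world axes, zero at the start; "torque": the same for the moment, N m; "finger_gap": finger opening in mm.
Only numpy, scipy, OpenCV 4.12 (cv2) and the standard library are available. Lean on these libraries where they do the work, as an engineer would, in place of code of your own. Each camera call takes 0.05 s, during which the arm holds its last target. There are 200 camera calls.

## Working session

There is one attempt and no reset: what is moved stays moved. The work goes in short steps, Python scripts to look and compute and a tool call to move; the robot and the scene stay as the last step left them, time stands still between calls to the robot, and variables do not carry over. Pictures are saved under pics/ and viewed, on a budget of 10 in all, crops included, one or two more only if the job needs it, and the job is handed in when it is done.

Besides the shell and the picture viewer there is one more tool, called by a JSON object that holds its "fn" and its "kwargs". step_arm: Moves the arm, as the interface text tells. Its arguments: {"type":"object","properties":{"motion":{"type":"array"},"claw":{"type":"number"},"squeeze":{"type":"number"}},"required":["motion"]}

```bash
mkdir -p pics
cat > h.py <<'E'
import numpy as np, cv2
from bench import status, snapshot, get_calibration, r, look_for, masks_of
from scipy.spatial.transform import Rotation as Ro
def campose(name, st=None):
    c=get_calibration(name)
    if name=="wrist":
        st=st or status.get_state(); M=np.array(c["mount"])
        Rt=Ro.from_rotvec(st["eef_rot"]).as_matrix()
        return c, Rt@M[:3,:3], Rt@M[:3,3]+np.array(st["ee_pos"])
    R=np.array(c["R"]);t=np.array(c["t"]); return c,R.T,-R.T@t
def shot(name):
    P=campose(name); p,d=snapshot(name); return p,d,P
def cloud(d,P):
    c,R,t=P; v,u=np.mgrid[:400,:640]
    X=np.stack([(u-c["cx"])/c["fx"]*d,(v-c["cy"])/c["fy"]*d,d],-1)
    return X@R.T+t
def proj(X,P):
    c,R,t=P; x=(np.atleast_2d(X)-t)@R
    return np.stack([x[:,0]/x[:,2]*c["fx"]+c["cx"],x[:,1]/x[:,2]*c["fy"]+c["cy"]],1)
def save(n,p): cv2.imwrite("pics/"+n+".png",cv2.cvtColor(p,cv2.COLOR_RGB2BGR))
E
python3 - <<'E'
from h import *
np.set_printoptions(precision=1,suppress=True)
print(status.get_state())
ims=[]
for n in("scene","top"):
    p,d,P=shot(n);ims.append(p)
    print(n,P[2],P[1][:,2])
    C=cloud(d,P)
    np.savez(n+".npz",p=p,d=d)
    for t in("wedge","bottle","cradle","dock","tray","lens_cleaner","dropper_far","cassette_box","cup","catch"):
        for o in look_for(n,t):
            w=P[1]@np.array(o["centre"])+P[2]
            print(t,round(o["confidence"],2),w,proj(w,P)[0])
save("a",cv2.resize(np.vstack(ims),(480,600)) if 0 else np.vstack(ims)[:, :])
cv2.imwrite("pics/a.png",cv2.resize(cv2.imread("pics/a.png"),(480,600)))
save("scene",ims[0]);save("top",ims[1])
E
```

```text
{'time': 0.0, 'qpos': array([ 1.4,  0.4,  0. , -0. , -1.2, -0.3]), 'dq': array([-0., -0.,  0., -0.,  0., -0.]), 'effort': array([ -0. , -39.2,  18.8,   4.2,  -0. ,  -0. ]), 'ee_pos': array([263.6, 566.1, 247.2]), 'eef_rot': array([ 3.1, -0.7, -0. ]), 'contact_force': array([ 0.5, -0.7, -0.7]), 'torque': array([ 0.,  0., -0.]), 'finger_gap': 85.39678646268916}
scene [ -12.5 -452.7  942.1] [ 0.5  0.5 -0.7]
wedge 0.88 [ 465.9 -144.9   15.6] [354.6 296.9]
wedge 0.72 [ 354.1 -112.5   11.1] [310.8 322.1]
wedge 0.5 [372.6 125.   17.3] [244.1 255.8]
bottle 0.69 [520.5  66.8 115.1] [302.6 207.6]
cradle 0.84 [522.5  64.8 118.6] [303.8 206.6]
dock 0.92 [510.5  52.8  50.6] [304.4 230.3]
dock 0.62 [ 482.5 -237.6   88.1] [396.5 299.6]
tray 0.72 [523.6 314.2   3.7] [239.7 189.3]
lens_cleaner 0.76 [ 481.7 -239.5   88.5] [397.1 300.3]
dropper_far 0.68 [610.8 298.3  44.7] [265.2 165.5]
dropper_far 0.68 [ 591.3 -231.    13.6] [417.3 284.5]
dropper_far 0.17 [521.4  64.  120.5] [303.7 206.5]
cassette_box 0.7 [729.1  57.2  38.8] [358.3 186.1]
cup 0.82 [ 736.7 -100.    67.5] [409.7 206.5]
catch 0.62 [522.1  74.7 119.6] [300.7 204.4]
catch 0.42 [523.2  64.1 119.9] [304.2 206.2]
catch 0.4 [436.5 274.3  45.1] [222.9 203.3]
top [ 421.6   40.2 1464.7] [ 0.1  0.  -1. ]
wedge 0.63 [383.7 140.   11.3] [292.7 260.1]
wedge 0.59 [ 367.9 -103.4   11.9] [371.5 265.9]
wedge 0.44 [ 478.1 -136.3   14.4] [382.1 230.1]
bottle 0.47 [518.7 128.1  70.5] [295.8 215.2]
cradle 0.83 [531.9  68.  117.4] [315.6 209.7]
dock 0.8 [531.2  77.6 113. ] [312.3 210. ]
tray 0.59 [526.  310.   -0.1] [239.6 214.1]
lens_cleaner 0.67 [ 496.4 -228.   109.7] [417.9 222.8]
dropper_far 0.44 [617.3 304.1  52. ] [239.2 183.1]
cassette_box 0.71 [738.6  69.6  44.9] [316.1 145. ]
cup 0.62 [747.6 -92.6  72.2] [369.5 140.3]
catch 0.5 [527.8 108.6  92.5] [302.  211.6]
catch 0.19 [522.9 312.7   3.3] [238.5 215. ]
```

View pics/scene.png

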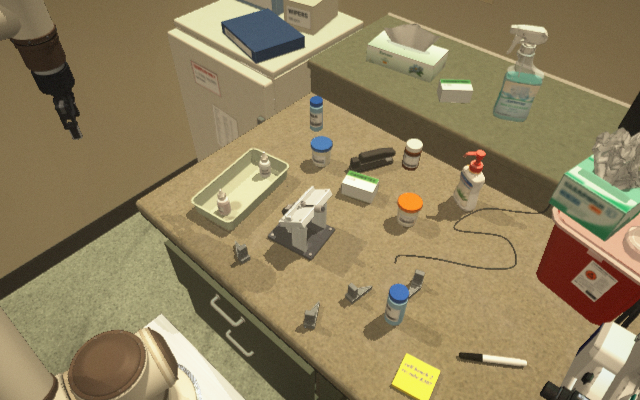

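View pics/top.png

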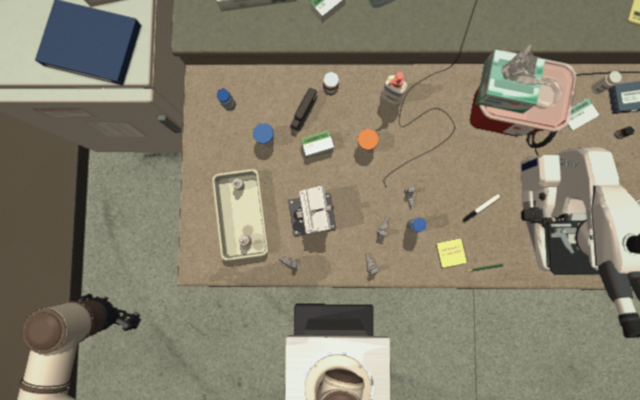

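```bash
cat >> h.py <<'E'
def go(target, yaw=None, st=None):
    """cm shift in tool axes to a world target (mm); yaw: desired world angle of tool y (mod pi)"""
    st=st or status.get_state(); R=Ro.from_rotvec(st["eef_rot"]).as_matrix()
    d=R.T@(np.array(target)-st["ee_pos"])/10
    out={"d":np.round(d,2),"zax":np.round(R[:,2],3),"yaw_y":round(np.degrees(np.arctan2(R[1,1],R[0,1])),1)}
    if yaw is not None:
        v=R.T@np.array([np.cos(yaw),np.sin(yaw),0]); t=np.arctan2(v[1],v[0])-np.pi/2
        out["turn"]=round((t+np.pi/2)%np.pi-np.pi/2,3)
    return out
E
python3 - <<'E'
from h import *
print(get_calibration("wrist"))
print(go([480,70,360]), go([560,-225,260]))
d=np.load("scene.npz");c=campose("scene");C=cloud(d["d"],c)
d2=np.load("top.npz");c2=campose("top");C2=cloud(d2["d"],c2)
for A in(C,C2):
    m=(abs(A[...,0]-595)<60)&(abs(A[...,1]+231)<60)&(A[...,2]>8)&(A[...,2]<60)
    print(m.sum(),A[m].mean(0),A[m].max(0),A[m].min(0))
p=np.load("scene.npz")["p"][250:330,300:460]
save("cand",cv2.resize(p,None,fx=4,fy=4,interpolation=2))
E
```

```text
{'fx': 336.9517834978625, 'fy': 336.9517834978625, 'cx': 321.13927777644415, 'cy': 201.49226710066418, 'mount': array([[ 6.93410382e-04, -9.46566655e-01, -3.22507498e-01,
         8.31743514e+01],
       [ 9.99999360e-01,  3.68080740e-04,  1.06973322e-03,
         1.17004011e+00],
       [-8.93864996e-04, -3.22508033e-01,  9.46566305e-01,
        -1.25663572e+02],
       [ 0.00000000e+00,  0.00000000e+00,  0.00000000e+00,
         1.00000000e+00]])}
{'d': array([ 40.56,  35.89, -11.17]), 'zax': array([ 0.,  0., -1.]), 'yaw_y': np.float64(-115.0)} {'d': array([60.27, 59.26, -1.17]), 'zax': array([ 0.,  0., -1.]), 'yaw_y': np.float64(-115.0)}
243 [ 588.87808755 -227.97351564   23.74030079] [ 612.59509116 -211.94772391   50.54880174] [ 550.10790404 -240.41524634    8.03944538]
130 [ 589.89851065 -224.93897399   22.4776148 ] [ 648.66972502 -190.0401301    58.43693692] [ 547.98660069 -284.47514009    8.14164984]
```

View pics/cand.png

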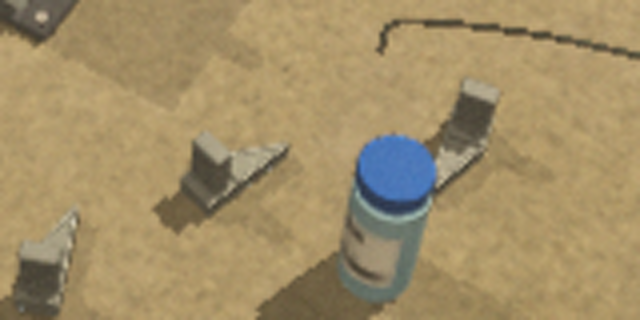

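{"fn": "step_arm", "kwargs": {"motion": [{"dx": 48,"dy": 34,"dz": -11,"turn": 0},{"dx": 48,"dy": 34,"dz": -11,"turn": 0},{"dx": 48,"dy": 34,"dz": -11,"turn": 0},{"dx": 48,"dy": 34,"dz": -11,"turn": 0},{"dx": 48,"dy": 34,"dz": -11,"turn": 0},{"dx": 48,"dy": 34,"dz": -11,"turn": 0},{"dx": 48,"dy": 34,"dz": -11,"turn": 0},{"dx": 48,"dy": 34,"dz": -11,"turn": 0},{"dx": 48,"dy": 34,"dz": -11,"turn": 0},{"dx": 48,"dy": 34,"dz": -11,"turn": 0},{"dx": 48,"dy": 34,"dz": -11,"turn": 0},{"dx": 48,"dy": 34,"dz": -11,"turn": 0},{"dx": 48,"dy": 34,"dz": -11,"turn": 0},{"dx": 48,"dy": 34,"dz": -11,"turn": 0},{"dx": 48,"dy": 34,"dz": -11,"turn": 0}]}}

```text
time: 2.6
ee_pos: [554.9, 56.2, 358.0]
eef_rot: [3.067, -0.678, -0.001]
contact_force: [-0.8, 0.2, -0.2]
finger_gap: 85.4
```

Run:
```python
from h import *
np.set_printoptions(precision=1,suppress=True)
p,d,P=shot("wrist"); save("w1",p); C=cloud(d,P); np.savez("w1.npz",p=p,d=d,C=C)
for t in("cradle","dock","bottle","catch"):
    for o in look_for("wrist",t): print(t,round(o["confidence"],2),P[1]@np.array(o["centre"])+P[2])
q=status.get_state(); print(q["qpos"],q["time"])
# plane fits: RANSAC for planes leaning 30deg
V=C.reshape(-1,3);V=V[(d.ravel()>0)&(V[:,2]>25)&(abs(V[:,0]-525)<90)&(abs(V[:,1]-70)<110)]
rng=np.random.default_rng(0)
for k in range(3):
    best=0
    for i in range(1500):
        a,b,c=V[rng.choice(len(V),3,0)];n=np.cross(b-a,c-a);l=np.linalg.norm(n)
        if l<50: continue
        n/=l
        m=abs((V-a)@n)<1.2
        if m.sum()>best: best=m.sum();bm=m
    W=V[bm];mu=W.mean(0);n=np.linalg.svd(W-mu,full_matrices=False)[2][2];n*=np.sign(n[2])
    print(best,len(V),"mean",mu,"n",np.round(n,3),"tilt",np.degrees(np.arccos(n[2])),"az",np.degrees(np.arctan2(n[1],n[0])),W.min(0),W.max(0))
    np.save(f"pl{k}.npy",W); V=V[~bm]
```

```text
cradle 0.74 [539.8  63.7 117.7]
cradle 0.71 [521.9 105.5  88.2]
dock 0.89 [537.2  60.1 117.4]
bottle 0.67 [527.9 127.8  65.7]
catch 0.75 [525.  107.8  93.3]
[ 0.4  0.2  0.  -0.  -1.4  0.7] 2.85
12902 38755 mean [565.4  50.6 402.6] n [-0.9  0.4  0. ] tilt 89.19143907384507 az 155.0869006694606 [533.  -17.6  92.5] [596.9 118.5 423.2]
6375 25853 mean [566.9  48.  405.8] n [-0.9  0.4  0.2] tilt 79.63907683165735 az 154.93935870175358 [488.2 -16.7  59.4] [596.7 124.  427.9]
4238 19478 mean [560.   52.7 394.9] n [-0.9  0.4  0.2] tilt 80.16597980269266 az 155.1526292518754 [493.9  -8.2  70. ] [592.9 126.  421.1]
```

View pics/w1.png

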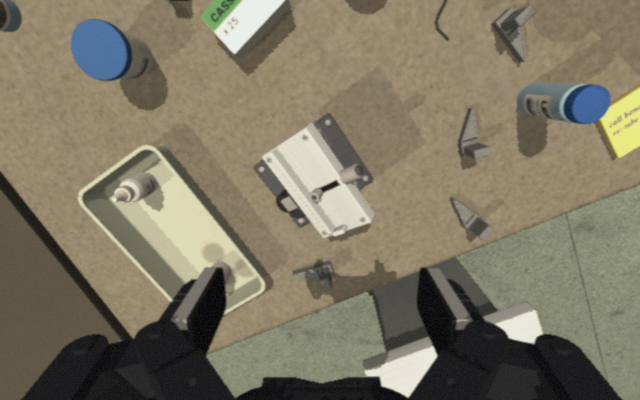

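```bash
cat > dock.py <<'E'
from h import *
np.set_printoptions(precision=1,suppress=True)
def fit(C,d,P,p0=None):
    from scipy.optimize import least_squares
    V=C.reshape(-1,3);V=V[(d.ravel()>0)&(V[:,2]>60)&(V[:,2]<165)&(abs(V[:,0]-525)<90)&(abs(V[:,1]-65)<100)]
    rng=np.random.default_rng(0);best=0
    for i in range(1500):
        a,b,c=V[rng.choice(len(V),3,0)];n=np.cross(b-a,c-a);l=np.linalg.norm(n)
        if l<50: continue
        n/=l
        if not .8<abs(n[2])<.93: continue
        m=abs((V-a)@n)<1.2
        if m.sum()>best: best=m.sum();bm=m
    W=V[bm];mu=W.mean(0);n=np.linalg.svd(W-mu,full_matrices=False)[2][2];n*=np.sign(n[2])
    print(best,len(V),mu,np.round(n,3),"tilt",np.degrees(np.arccos(n[2])))
    y=np.cross(n,np.array([0,0,1.])); 
    y/=np.linalg.norm(y)
    if y[0]<0:y=-y
    return V,W,mu,n,y
E
python3 - <<'E'
from dock import *
z=np.load("w1.npz");C=z["C"];d=z["d"]
V,W,mu,n,y=fit(C,d,None)
x=np.cross(y,n)
print("y",np.round(y,3),"x",np.round(x,3))
q=np.stack([(V-mu)@x,(V-mu)@y,(V-mu)@n],1)
np.save("q.npy",q)
for lo,hi in((-1.5,1.5),(8,12.5),(12.5,20)):
    s=q[(q[:,2]>lo)&(q[:,2]<hi)&(q[:,0]>-60)&(q[:,0]<70)]
    print(lo,len(s),np.percentile(s,[1,50,99],axis=0))
h,e=np.histogram(q[(q[:,2]>9)&(q[:,2]<12.5),0],bins=np.arange(-60,60,2));print(dict(zip(e,h)))
r_=cv2.minAreaRect(np.float32(q[abs(q[:,2])<1.5][:,:2]));print(r_)
f=q[(q[:,2]>9)&(q[:,2]<12.5)];print(cv2.minAreaRect(np.float32(f[:,:2])))
E
```

```text
4291 7065 [537.4  65.9 118.6] [-0.1  0.5  0.9] tilt 29.864219343118236
y [ 1.   0.2 -0. ] x [ 0.1 -0.9  0.5]
-1.5 4532 [[-46.5 -65.7  -1.4]
 [  3.5   0.5   0. ]
 [ 42.9  58.6   1.3]]
8 626 [[-24.8 -62.7   8.2]
 [-19.9  -5.3  10.7]
 [ -0.6  57.4  12.3]]
12.5 40 [[-14.9 -12.4  12.5]
 [ -5.5  -7.5  13.1]
 [  0.4  12.4  14.7]]
{np.int64(-60): np.int64(0), np.int64(-58): np.int64(0), np.int64(-56): np.int64(0), np.int64(-54): np.int64(0), np.int64(-52): np.int64(0), np.int64(-50): np.int64(0), np.int64(-48): np.int64(0), np.int64(-46): np.int64(0), np.int64(-44): np.int64(0), np.int64(-42): np.int64(0), np.int64(-40): np.int64(0), np.int64(-38): np.int64(0), np.int64(-36): np.int64(0), np.int64(-34): np.int64(0), np.int64(-32): np.int64(0), np.int64(-30): np.int64(0), np.int64(-28): np.int64(0), np.int64(-26): np.int64(42), np.int64(-24): np.int64(118), np.int64(-22): np.int64(136), np.int64(-20): np.int64(174), np.int64(-18): np.int64(5), np.int64(-16): np.int64(8), np.int64(-14): np.int64(6), np.int64(-12): np.int64(8), np.int64(-10): np.int64(8), np.int64(-8): np.int64(10), np.int64(-6
[... 365 characters left out ...]
np.int64(22): np.int64(0), np.int64(24): np.int64(0), np.int64(26): np.int64(0), np.int64(28): np.int64(0), np.int64(30): np.int64(0), np.int64(32): np.int64(0), np.int64(34): np.int64(0), np.int64(36): np.int64(0), np.int64(38): np.int64(0), np.int64(40): np.int64(0), np.int64(42): np.int64(0), np.int64(44): np.int64(0), np.int64(46): np.int64(0), np.int64(48): np.int64(0), np.int64(50): np.int64(0), np.int64(52): np.int64(0), np.int64(54): np.int64(0), np.int64(56): np.int64(0)}
((-8.576602935791016, -3.893970489501953), (115.01556396484375, 127.44255828857422), 0.07153303176164627)
((-12.406713485717773, -2.5825119018554688), (25.451623916625977, 122.65728759765625), 0.003700606059283018)
```

```bash
cat >> dock.py <<'E'
import os
if os.path.exists("cr.npz"):
    _z=np.load("cr.npz");O=_z["O"];RC=_z["R"]
    cw=lambda *p:O+RC@np.array(p,float)
    wc=lambda X:(np.asarray(X)-O)@RC
E
python3 - <<'E'
from dock import *
z=np.load("w1.npz");V,W,mu,n,y=fit(z["C"],z["d"],None)
x=np.cross(y,n);O=mu-71*x-7.9*y-68*n
np.set_printoptions(precision=3,suppress=True)
print(O,x,y,n,"yaw y deg",np.degrees(np.arctan2(y[1],y[0])))
np.savez("cr.npz",O=O,R=np.stack([x,y,n],1))
C=z["C"];q=(C-O)@np.stack([x,y,n],1)
m=(abs(q[...,1])<25)&(q[...,0]>-40)&(q[...,0]<30)&(q[...,2]>45)&(q[...,2]<72)
s=q[m];h=s[(s[:,2]>55)&(s[:,2]<60)&(s[:,0]<10)]
print("cap",len(h),h.mean(0),h.min(0),h.max(0))
rr=q[(q[...,2]>77)&(q[...,2]<90)&(q[...,0]>55)&(q[...,0]<75)&(abs(q[...,1])<15)];print("roller",len(rr),rr.mean(0),rr.min(0),rr.max(0))
print(go([600,-225,300],None), status.get_state()["qpos"])
E
```

```text
4291 7065 [537.4  65.9 118.6] [-0.1  0.5  0.9] tilt 29.864219343118236
[524.959  91.9    24.295] [ 0.146 -0.855  0.498] [ 0.986  0.168 -0.   ] [-0.084  0.491  0.867] yaw y deg 9.67564198118399
cap 126 [-6.585  2.074 57.466] [-16.614 -14.211  55.095] [ 8.078 13.743 58.919]
roller 80 [66.46   0.461 80.343] [60.105 -5.697 77.033] [71.637  5.253 82.73 ]
{'d': array([15.93, 23.67,  5.84]), 'zax': array([ 0.,  0., -1.]), 'yaw_y': np.float64(-114.9)} [ 0.392  0.213  0.037 -0.    -1.395  0.745]
```

{"fn": "step_arm", "kwargs": {"motion": [{"dx": 17,"dy": 24,"dz": 13.5},{"dx": 17,"dy": 24,"dz": 13.5},{"dx": 17,"dy": 24,"dz": 13.5},{"dx": 17,"dy": 24,"dz": 13.5},{"dx": 17,"dy": 24,"dz": 13.5},{"dx": 17,"dy": 24,"dz": 13.5},{"dx": 17,"dy": 24,"dz": 13.5},{"dx": 17,"dy": 24,"dz": 13.5},{"dx": 17,"dy": 24,"dz": 13.5},{"dx": 17,"dy": 24,"dz": 13.5}]}}

```text
validation failed for argument at $.mo...
```

Run:
```python
from dock import *
p,d,P=shot("wrist"); save("w2",p); C=cloud(d,P); np.savez("w2.npz",p=p,d=d,C=C)
M=[(o["confidence"],o["region"]) for o in masks_of("wrist","wedge")]
for c,m in M:
    m=m&(d>0);q=C[m];print(c,m.sum(),np.median(q,0),q.min(0),q.max(0))
    if abs(np.median(q,0)[0]-590)<30 and abs(np.median(q,0)[1]+228)<30:
        top=q[(q[:,2]>46)&(q[:,2]<54)];lo=q[(q[:,2]>10)&(q[:,2]<18)]
        print("top",len(top),top.mean(0),cv2.minAreaRect(np.float32(top[:,:2])))
        print("low",len(lo),lo.mean(0),cv2.minAreaRect(np.float32(lo[:,:2])))
        tp=lo[np.argmax(np.linalg.norm(lo[:,:2]-top.mean(0)[:2],axis=1))];print("tip",tp)
print(status.get_state()["ee_pos"],status.get_state()["time"])
```

```text
0.83 907 [ 478.2 -138.4   14.3] [ 459.1 -159.    -1.3] [ 518.9 -122.6   52.5]
0.76 1233 [ 594.4 -223.6   14.4] [ 544.8 -254.7   -1.5] [ 614.7 -209.5   52.1]
top 226 [ 601.2 -223.    49.6] ((601.02294921875, -224.07315063476562), (12.464420318603516, 21.34081268310547), 21.170595169067383)
low 607 [ 582.6 -226.    13.6] ((581.1345825195312, -230.9482421875), (64.39415740966797, 24.85167694091797), 18.429044723510742)
tip [ 547.8 -231.9   13.6]
0.68 670 [382.9 135.7  14.1] [332.7 117.9  -1.9] [392.4 178.3  52.9]
0.63 749 [ 363.9 -103.    15. ] [ 346.9 -124.3   -0.8] [406.7 -89.5  52.4]
[555.2  56.5 358.4] 2.95
```

View pics/w2.png

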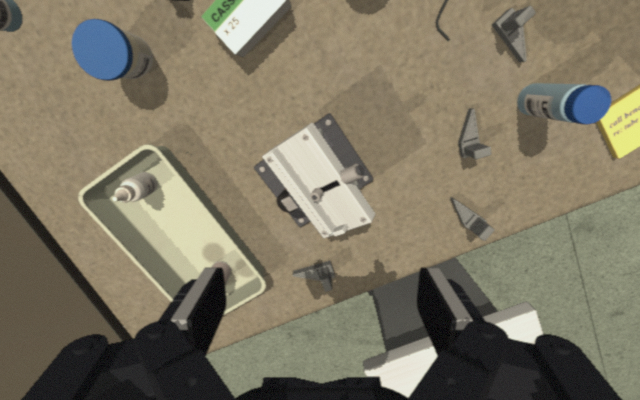

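{"fn": "step_arm", "kwargs": {"motion": [{"dx": 16,"dy": 23.5,"dz": 8,"turn": 0.15},{"dx": 16,"dy": 23.5,"dz": 12,"turn": 0.3},{"dx": 16,"dy": 23.5,"dz": 16,"turn": 0.45},{"dx": 16,"dy": 23.5,"dz": 20,"turn": 0.6},{"dx": 16,"dy": 23.5,"dz": 23.8,"turn": 0.74},{"dx": 16,"dy": 23.5,"dz": 23.8,"turn": 0.785},{"dx": 16,"dy": 23.5,"dz": 23.8,"turn": 0.785},{"dx": 16,"dy": 23.5,"dz": 23.8,"turn": 0.785},{"dx": 16,"dy": 23.5,"dz": 23.8,"turn": 0.785},{"dx": 16,"dy": 23.5,"dz": 23.8,"turn": 0.785},{"dx": 16,"dy": 23.5,"dz": 23.8,"turn": 0.785},{"dx": 16,"dy": 23.5,"dz": 23.8,"turn": 0.785}], "claw": 0.7}}

```text
time: 4.15
ee_pos: [602.3, -223.9, 122.4]
eef_rot: [-2.574, 1.798, -0.005]
contact_force: [-0.3, -0.2, 0.1]
finger_gap: 59.8
```

Run:
```python
from dock import *
p,d,P=shot("wrist"); C=cloud(d,P)
m=(d>0)&(abs(C[...,0]-595)<65)&(abs(C[...,1]+226)<50)&(C[...,2]<55)
top=C[m&(C[...,2]>46)];lo=C[m&(C[...,2]>10)&(C[...,2]<18)]
for s in(top,lo): print(len(s),s.mean(0),cv2.minAreaRect(np.float32(s[:,:2])) if len(s)>5 else 0)
print(go([601,-224,34],np.radians(20)),status.get_state()["qpos"])
```

```text
609 [ 601.6 -225.7   49.7] ((601.2282104492188, -225.20103454589844), (12.131572723388672, 21.653953552246094), 19.741588592529297)
1431 [ 583.  -229.6   13.6] ((581.3568115234375, -231.84042358398438), (63.15731430053711, 25.14141845703125), 19.45272445678711)
{'d': array([-0.1,  0.1,  8.8]), 'zax': array([ 0., -0., -1.]), 'yaw_y': np.float64(-159.9), 'turn': np.float64(0.003)} [-0.1  0.5 -0.1  0.  -0.9  0.5]
```

{"fn": "step_arm", "kwargs": {"motion": [{"dx": 0.1,"dy": 0.13,"dz": 4,"turn": 0},{"dx": 0.1,"dy": 0.13,"dz": 7,"turn": 0},{"dx": 0.1,"dy": 0.13,"dz": 8.7,"turn": 0},{"dx": 0.1,"dy": 0.13,"dz": 8.7,"turn": 0},{"dx": 0.1,"dy": 0.13,"dz": 8.7,"turn": 0},{"dx": 0.1,"dy": 0.13,"dz": 8.7,"turn": 0}]}}

```text
time: 4.8
ee_pos: [601.8, -226.2, 35.4]
eef_rot: [-2.574, 1.799, -0.005]
contact_force: [-0.4, 0.2, -0.7]
finger_gap: 59.5
```

{"fn": "step_arm", "kwargs": {"motion": [{"dx": 0,"dy": 0,"dz": 0,"turn": 0},{"dx": 0,"dy": 0,"dz": 0,"turn": 0},{"dx": 0,"dy": 0,"dz": 0,"turn": 0},{"dx": 0,"dy": 0,"dz": 0,"turn": 0},{"dx": 0,"dy": 0,"dz": 0,"turn": 0},{"dx": 0,"dy": 0,"dz": 0,"turn": 0},{"dx": 0,"dy": 0,"dz": 0,"turn": 0}], "claw": 0, "squeeze": 40}}

```text
time: 5.5
ee_pos: [600.9, -226.3, 34.0]
eef_rot: [-2.574, 1.8, -0.002]
contact_force: [-0.2, 0.3, 5.4]
finger_gap: 11.3
```

{"fn": "step_arm", "kwargs": {"motion": [{"dx": 0,"dy": 0,"dz": -4,"turn": 0},{"dx": 0,"dy": 0,"dz": -9,"turn": 0},{"dx": 0,"dy": 0,"dz": -14,"turn": 0},{"dx": 0,"dy": 0,"dz": -19,"turn": 0},{"dx": 0,"dy": 0,"dz": -24,"turn": 0},{"dx": 0,"dy": 0,"dz": -29,"turn": 0},{"dx": 0,"dy": 0,"dz": -30,"turn": 0},{"dx": 0,"dy": 0,"dz": -30,"turn": 0}]}}

```text
time: 6.3
ee_pos: [600.7, -226.2, 334.8]
eef_rot: [-2.572, 1.8, -0.004]
contact_force: [0.2, 0.9, -2.0]
finger_gap: 11.4
```

Run:
```python
from dock import *
for n in("top","scene"):
    z=np.load(n+".npz");C=cloud(z["d"],campose(n));m=(z["d"]>0)&(C[...,2]>60)&(C[...,1]<-280)&(C[...,0]<650)&(C[...,0]>-300)
    q=C[m];print(n,len(q))
    for y in range(-1100,-280,100):
        s=q[(q[:,1]>=y)&(q[:,1]<y+100)]
        if len(s): print(y,len(s),np.percentile(s,1,axis=0),np.percentile(s,99,axis=0))
print(status.get_state()["qpos"].round(2),go([150,-600,450]))
```

```text
top 12195
-800 8 [ 356.6 -709.1  161. ] [ 521.9 -700.1  335.9]
-700 10377 [ 248.6 -688.4  107.7] [ 645.7 -602.9  427.2]
-600 1810 [ 361.4 -599.5   61.7] [ 647.7 -542.3  180.8]
scene 4065
-700 2183 [ 451.8 -640.4  105.4] [ 647.5 -600.5  301.8]
-600 1882 [ 482.9 -599.6   62.1] [ 648.9 -543.8  174.7]
[-0.1  0.4  0.2 -0.  -1.4  0.5] {'d': array([ 19.7,  55.1, -11.7]), 'zax': array([ 0.,  0., -1.]), 'yaw_y': np.float64(-160.0)}
```

{"fn": "step_arm", "kwargs": {"motion": [{"dx": 3,"dy": 27.7,"dz": -12,"turn": 0},{"dx": 3,"dy": 27.7,"dz": -12,"turn": 0},{"dx": 3,"dy": 27.7,"dz": -12,"turn": 0},{"dx": 3,"dy": 27.7,"dz": -12,"turn": 0},{"dx": 3,"dy": 27.7,"dz": -12,"turn": 0},{"dx": 3,"dy": 27.7,"dz": -12,"turn": 0},{"dx": 8,"dy": 58,"dz": -12,"turn": 0},{"dx": 8,"dy": 58,"dz": -12,"turn": 0},{"dx": 8,"dy": 58,"dz": -12,"turn": 0},{"dx": 8,"dy": 58,"dz": -12,"turn": 0},{"dx": 8,"dy": 58,"dz": -12,"turn": 0},{"dx": 8,"dy": 58,"dz": -12,"turn": 0},{"dx": 8,"dy": 58,"dz": -12,"turn": 0},{"dx": 8,"dy": 58,"dz": -12,"turn": 0},{"dx": 8,"dy": 58,"dz": -12,"turn": 0}]}}

```text
time: 7.8
ee_pos: [83.4, -499.9, 451.2]
eef_rot: [-2.572, 1.799, 0.005]
contact_force: [0.4, -0.1, -2.2]
finger_gap: 11.7
```

{"fn": "step_arm", "kwargs": {"motion": [{"dx": 0,"dy": 0,"dz": -4,"turn": 0},{"dx": 0,"dy": 0,"dz": -8,"turn": 0},{"dx": 0,"dy": 0,"dz": -12,"turn": 0},{"dx": 0,"dy": 0,"dz": -16,"turn": 0},{"dx": 0,"dy": 0,"dz": -20,"turn": 0},{"dx": 0,"dy": 0,"dz": -24,"turn": 0},{"dx": 0,"dy": 0,"dz": -28,"turn": 0}]}}

```text
time: 8.5
ee_pos: [84.6, -499.8, 724.1]
eef_rot: [2.575, -1.796, 0.005]
contact_force: [0.8, -1.1, 0.5]
finger_gap: 11.5
```

Run:
```python
from dock import *
print(status.get_state()["qpos"].round(2),status.get_state()["ee_pos"],go([100,-500,450]))
```

```text
[-1.1  0.4  1.2  0.  -2.4  1.4] [  84.6 -499.8  724.1] {'d': array([ 0.4, -1.4, 27.4]), 'zax': array([ 0., -0., -1.]), 'yaw_y': np.float64(-159.8)}
```

{"fn": "step_arm", "kwargs": {"motion": [{"dx": 4,"dy": 0,"dz": 0,"turn": 0},{"dx": 8,"dy": 0,"dz": 0,"turn": 0},{"dx": 12,"dy": 0,"dz": 0,"turn": 0},{"dx": 16,"dy": 0,"dz": 0,"turn": 0},{"dx": 20,"dy": 0,"dz": 0,"turn": 0},{"dx": 24,"dy": 0,"dz": 0,"turn": 0},{"dx": 28,"dy": 0,"dz": 0,"turn": 0}]}}

```text
time: 9.2
ee_pos: [145.2, -641.2, 635.4]
eef_rot: [2.559, -1.789, 0.028]
contact_force: [0.8, -0.5, -1.2]
finger_gap: 11.3
```

Run:
```python
from dock import *
print(status.get_state()["qpos"].round(2),status.get_state()["ee_pos"],go([100,-500,450]))
```

```text
[-1.1  0.6  1.4  0.  -2.3  1.5] [ 145.2 -641.2  635.4] {'d': array([-15.3,  -0.7,  18.1]), 'zax': array([ 0., -0., -1.]), 'yaw_y': np.float64(-159.9)}
```

```bash
sed -i 's/precision=1/precision=3/' dock.py
python3 - <<'E'
from dock import *
print(status.get_state()["qpos"],status.get_state()["ee_pos"],go([100,-500,450]))
E
```

```text
[-1.099  0.627  1.407  0.012 -2.326  1.457] [ 145.224 -641.195  635.354] {'d': array([-15.29,  -0.7 ,  18.14]), 'zax': array([ 0.004, -0.026, -1.   ]), 'yaw_y': np.float64(-159.9)}
```

{"fn": "step_arm", "kwargs": {"motion": [{"dx": 0,"dy": 0,"dz": 0,"turn": 0},{"dx": 0,"dy": 0,"dz": 0,"turn": 0}]}}

```text
time: 9.4
ee_pos: [144.5, -640.9, 635.1]
eef_rot: [2.559, -1.791, 0.024]
contact_force: [0.0, 1.0, -0.6]
finger_gap: 11.5
```

Run:
```python
from dock import *
print(status.get_state()["qpos"],status.get_state()["ee_pos"],go([100,-500,450]))
```

```text
[-1.099  0.628  1.407  0.012 -2.328  1.458] [ 144.494 -640.896  635.13 ] {'d': array([-15.19,  -0.76,  18.16]), 'zax': array([ 0.002, -0.024, -1.   ]), 'yaw_y': np.float64(-160.0)}
```

{"fn": "step_arm", "kwargs": {"motion": [{"dx": 10,"dy": 0,"dz": -40,"turn": 0},{"dx": 10,"dy": 0,"dz": -40,"turn": 0},{"dx": 10,"dy": 0,"dz": -40,"turn": 0},{"dx": 10,"dy": 0,"dz": -40,"turn": 0},{"dx": 10,"dy": 0,"dz": -40,"turn": 0},{"dx": 10,"dy": 0,"dz": -40,"turn": 0},{"dx": 10,"dy": 0,"dz": -40,"turn": 0},{"dx": 10,"dy": 0,"dz": -40,"turn": 0}]}}

```text
time: 10.2
ee_pos: [133.9, -557.3, 705.3]
eef_rot: [2.544, -1.779, 0.051]
contact_force: [-0.3, -0.2, -0.6]
finger_gap: 11.5
```

Run:
```python
from dock import *
print(status.get_state()["qpos"],status.get_state()["ee_pos"],go([100,-500,450]))
```

```text
[-1.043  0.511  1.408  0.03  -2.422  1.416] [ 133.882 -557.277  705.291] {'d': array([-7.76,  0.93, 25.2 ]), 'zax': array([ 0.006, -0.049, -0.999]), 'yaw_y': np.float64(-160.0)}
```

{"fn": "step_arm", "kwargs": {"motion": [{"dx": 35,"dy": 0,"dz": -42,"turn": 0}]}}

```text
time: 10.3
ee_pos: [138.1, -560.6, 707.8]
eef_rot: [2.528, -1.769, 0.076]
contact_force: [0.6, -0.1, -2.2]
finger_gap: 11.5
```

{"fn": "step_arm", "kwargs": {"motion": [{"dx": 35,"dy": 0,"dz": -42,"turn": 0}]}}

```text
time: 10.4
ee_pos: [143.4, -564.3, 709.4]
eef_rot: [2.514, -1.758, 0.098]
contact_force: [0.2, -0.2, -0.9]
finger_gap: 11.5
```

{"fn": "step_arm", "kwargs": {"motion": [{"dx": 35,"dy": 0,"dz": -42,"turn": 0},{"dx": 35,"dy": 0,"dz": -42,"turn": 0}]}}

```text
time: 10.6
ee_pos: [150.8, -565.5, 713.1]
eef_rot: [2.498, -1.747, 0.124]
contact_force: [0.2, -0.3, -0.5]
finger_gap: 11.4
```

{"fn": "step_arm", "kwargs": {"motion": [{"dx": 35,"dy": 0,"dz": -42,"turn": 0},{"dx": 35,"dy": 0,"dz": -42,"turn": 0},{"dx": 35,"dy": 0,"dz": -42,"turn": 0}]}}

```text
time: 10.9
ee_pos: [159.5, -564.7, 718.0]
eef_rot: [2.482, -1.736, 0.15]
contact_force: [-0.7, 1.0, -1.2]
finger_gap: 11.7
```

Run:
```python
from dock import *
print(status.get_state()["qpos"],status.get_state()["ee_pos"],go([100,-500,450]))
```

```text
[-0.988  0.503  1.407  0.091 -2.339  1.406] [ 159.477 -564.685  718.027] {'d': array([-11.89,   2.5 ,  25.46]), 'zax': array([ 0.018, -0.146, -0.989]), 'yaw_y': np.float64(-160.1)}
```

{"fn": "step_arm", "kwargs": {"motion": [{"dx": 40,"dy": -4,"dz": -38,"turn": 0}]}}

```text
time: 11.0
ee_pos: [167.3, -568.9, 719.9]
eef_rot: [2.465, -1.725, 0.176]
contact_force: [-0.2, 0.3, -0.7]
finger_gap: 11.4
```

{"fn": "step_arm", "kwargs": {"motion": [{"dx": 40,"dy": -4,"dz": -38,"turn": 0}]}}

```text
time: 11.1
ee_pos: [175.7, -572.4, 722.0]
eef_rot: [2.45, -1.713, 0.201]
contact_force: [0.8, -0.1, -1.5]
finger_gap: 11.7
```

{"fn": "step_arm", "kwargs": {"motion": [{"dx": 40,"dy": -4,"dz": -36,"turn": 0}]}}

```text
time: 11.2
ee_pos: [183.7, -575.7, 724.6]
eef_rot: [2.434, -1.702, 0.227]
contact_force: [-0.1, -0.1, -1.1]
finger_gap: 11.5
```

{"fn": "step_arm", "kwargs": {"motion": [{"dx": 42,"dy": -4,"dz": -34,"turn": 0}]}}

```text
time: 11.3
ee_pos: [191.6, -580.1, 726.8]
eef_rot: [2.417, -1.69, 0.254]
contact_force: [0.4, 0.8, -1.5]
finger_gap: 11.4
```

{"fn": "step_arm", "kwargs": {"motion": [{"dx": 44,"dy": -4,"dz": -32,"turn": 0}]}}

```text
time: 11.4
ee_pos: [199.8, -586.0, 728.1]
eef_rot: [2.401, -1.678, 0.281]
contact_force: [0.6, -0.8, -0.7]
finger_gap: 11.6
```

{"fn": "step_arm", "kwargs": {"motion": [{"dx": 45,"dy": -4,"dz": -30,"turn": 0}]}}

```text
time: 11.5
ee_pos: [208.1, -592.6, 729.1]
eef_rot: [2.384, -1.666, 0.308]
contact_force: [-0.2, -0.6, -1.5]
finger_gap: 11.3
```

Run:
```python
from dock import *
print(status.get_state()["qpos"],status.get_state()["ee_pos"],go([100,-500,450]),-RC[:,2])
```

```text
[-0.914  0.517  1.407  0.175 -2.186  1.386] [ 208.051 -592.567  729.066] {'d': array([-20.08,   5.47,  23.42]), 'zax': array([ 0.047, -0.294, -0.955]), 'yaw_y': np.float64(-160.4)} [ 0.084 -0.491 -0.867]
```

{"fn": "step_arm", "kwargs": {"motion": [{"dx": 46,"dy": -3,"dz": -28,"turn": 0}]}}

```text
time: 11.6
ee_pos: [215.6, -600.1, 729.8]
eef_rot: [2.368, -1.653, 0.335]
contact_force: [0.1, 0.3, -1.7]
finger_gap: 11.2
```

{"fn": "step_arm", "kwargs": {"motion": [{"dx": 46,"dy": -3,"dz": -27,"turn": 0}]}}

```text
time: 11.7
ee_pos: [222.7, -607.3, 731.1]
eef_rot: [2.35, -1.641, 0.362]
contact_force: [0.9, 0.2, -1.6]
finger_gap: 11.3
```

{"fn": "step_arm", "kwargs": {"motion": [{"dx": 47,"dy": -3,"dz": -26,"turn": 0}]}}

```text
time: 11.8
ee_pos: [229.7, -614.3, 732.9]
eef_rot: [2.332, -1.628, 0.39]
contact_force: [0.1, 0.1, -1.0]
finger_gap: 11.7
```

{"fn": "step_arm", "kwargs": {"motion": [{"dx": 47,"dy": -3,"dz": -25,"turn": 0}]}}

```text
time: 11.9
ee_pos: [236.5, -620.9, 735.2]
eef_rot: [2.314, -1.615, 0.418]
contact_force: [-0.8, 0.3, -1.0]
finger_gap: 11.6
```

{"fn": "step_arm", "kwargs": {"motion": [{"dx": 48,"dy": -3,"dz": -24,"turn": 0}]}}

```text
time: 12.0
ee_pos: [243.2, -627.4, 737.9]
eef_rot: [2.295, -1.601, 0.447]
contact_force: [-0.8, 0.3, -1.5]
finger_gap: 11.3
```

{"fn": "step_arm", "kwargs": {"motion": [{"dx": 48,"dy": -3,"dz": -23,"turn": 0}]}}

```text
time: 12.1
ee_pos: [249.8, -633.7, 741.0]
eef_rot: [2.276, -1.587, 0.476]
contact_force: [-0.6, -0.0, -1.7]
finger_gap: 11.3
```

{"fn": "step_arm", "kwargs": {"motion": [{"dx": 49,"dy": -3,"dz": -22,"turn": 0}]}}

```text
time: 12.2
ee_pos: [256.1, -639.9, 744.3]
eef_rot: [2.257, -1.573, 0.505]
contact_force: [0.0, 0.8, -0.7]
finger_gap: 11.4
```

Run:
```python
from dock import *
print(status.get_state()["qpos"],status.get_state()["ee_pos"],go([100,-500,450]),-RC[:,2])
```

```text
[-0.865  0.544  1.407  0.258 -1.977  1.376] [ 256.148 -639.872  744.337] {'d': array([-30.43,   7.9 ,  17.82]), 'zax': array([ 0.093, -0.47 , -0.878]), 'yaw_y': np.float64(-160.8)} [ 0.084 -0.491 -0.867]
```

{"fn": "step_arm", "kwargs": {"motion": [{"dx": 49,"dy": 4,"dz": -21,"turn": 0}]}}

```text
time: 12.3
ee_pos: [257.1, -647.8, 748.1]
eef_rot: [2.239, -1.557, 0.533]
contact_force: [-0.8, -0.0, -1.6]
finger_gap: 11.6
```

```bash
cat >> dock.py <<'E'
def plan(*p, flip=-1):
    """shift (cm) to cradle point p and turn aligning tool y with flip*cradle y; residual rotvec"""
    st=status.get_state();R=Ro.from_rotvec(st["eef_rot"]).as_matrix()
    D=R.T@(cw(*p)-st["ee_pos"])/10
    y=R.T@(flip*RC[:,1]); t=np.arctan2(-y[0],y[1])
    Rn=R@Ro.from_rotvec([0,0,t]).as_matrix()
    Rd=np.stack([-flip*(-1)*0+RC[:,0]*(-flip),flip*RC[:,1],-RC[:,2]],1)
    print("shift",np.round(D,2),"turn",round(t,3),"resid tool rotvec",Ro.from_matrix(Rn.T@Rd).as_rotvec(),"now in cradle",wc(st["ee_pos"]),"F",st["contact_force"]@RC,"gap",st["finger_gap"],"t",st["time"])
E
python3 - <<'E'
from dock import *
print(status.get_state()["qpos"],status.get_state()["ee_pos"],go([100,-500,450]),np.linalg.det(RC))
plan(64.5,57,68+34+60); plan(64.5,80,250)
E
```

```text
[-0.868  0.546  1.406  0.264 -1.947  1.382] [ 257.101 -647.769  748.087] {'d': array([-31.79,   7.63,  16.87]), 'zax': array([ 0.1  , -0.494, -0.864]), 'yaw_y': np.float64(-160.8)} 0.9999999999999997
shift [-79.48 -59.75  12.59] turn 0.182 resid tool rotvec [-0.016 -0.007  0.   ] now in cradle [ 953.691 -388.365  287.019] F [-0.912 -0.829 -1.309] gap 11.63717117811206 t 12.3
shift [-78.98 -62.14   3.83] turn 0.182 resid tool rotvec [-0.016 -0.007  0.   ] now in cradle [ 953.691 -388.365  287.019] F [-0.912 -0.829 -1.309] gap 11.63717117811206 t 12.3
```

{"fn": "step_arm", "kwargs": {"motion": [{"dx": -79,"dy": -62,"dz": 4,"turn": 0},{"dx": -79,"dy": -62,"dz": 4,"turn": 0},{"dx": -79,"dy": -62,"dz": 4,"turn": 0},{"dx": -79,"dy": -62,"dz": 4,"turn": 0},{"dx": -79,"dy": -62,"dz": 4,"turn": 0},{"dx": -79,"dy": -62,"dz": 4,"turn": 0},{"dx": -79,"dy": -62,"dz": 4,"turn": 0.18},{"dx": -79,"dy": -62,"dz": 4,"turn": 0.18},{"dx": -79,"dy": -62,"dz": 4,"turn": 0.18},{"dx": -79,"dy": -62,"dz": 4,"turn": 0.18},{"dx": -79,"dy": -62,"dz": 4,"turn": 0.18},{"dx": -79,"dy": -62,"dz": 4,"turn": 0.18},{"dx": -79,"dy": -62,"dz": 4,"turn": 0.18},{"dx": -79,"dy": -62,"dz": 4,"turn": 0.18},{"dx": -79,"dy": -62,"dz": 4,"turn": 0.18},{"dx": -79,"dy": -62,"dz": 4,"turn": 0.18},{"dx": -79,"dy": -62,"dz": 4,"turn": 0.18},{"dx": -79,"dy": -62,"dz": 4,"turn": 0.18},{"dx": -79,"dy": -62,"dz": 4,"turn": 0.18},{"dx": -79,"dy": -62,"dz": 4,"turn": 0.18}]}}

```text
time: 14.3
ee_pos: [567.7, 115.2, 307.1]
eef_rot: [2.113, -1.771, 0.582]
contact_force: [0.2, 0.7, -0.8]
finger_gap: 11.8
```

Run:
```python
from dock import *
print(status.get_state()["qpos"])
p,d,P=shot("wrist");C=cloud(d,P);q=(C-O)@RC;np.savez("w3.npz",p=p,d=d,C=C);save("w3",p)
plan(64.5,70,180)
# held wedge geometry in tool frame
st=status.get_state();R=Ro.from_rotvec(st["eef_rot"]).as_matrix();T=(C-np.array(st["ee_pos"]))@R
m=(d>0)&(abs(T[...,0])<25)&(abs(T[...,1])<70)&(T[...,2]>5)&(T[...,2]<45)
s=T[m];print(len(s))
for lo in range(5,45,4):
    k=s[(s[:,2]>=lo)&(s[:,2]<lo+4)]
    if len(k)>3: print(lo,len(k),k.min(0),k.max(0))
# deck refit
dk=q[(d>0)&(q[...,0]>55)&(q[...,0]<95)&(abs(q[...,1])<55)&(abs(q[...,2]-68)<6)]
print("deck",len(dk),np.median(dk[:,2]) if len(dk) else 0)
```

```text
[ 0.68   0.318 -0.206  0.477 -1.336 -0.686]
shift [-5.6  -2.04  7.05] turn 0.009 resid tool rotvec [-0.016 -0.005  0.   ] now in cradle [120.324  48.933 250.438] F [-3.844  5.033 -2.619] gap 11.460295716590856 t 14.35
3448
5 334 [ 14.044 -14.779   5.013] [19.433 22.36   8.97 ]
9 179 [14.467 -9.743  9.03 ] [19.389 15.907 12.972]
13 127 [-5.888 -2.207 13.02 ] [17.532 55.097 16.999]
17 1827 [-7.802 -7.22  17.004] [18.563 56.385 20.997]
21 407 [-4.458 -6.856 21.022] [18.268 55.851 24.989]
25 393 [-4.582 -7.169 25.024] [18.537 56.092 28.987]
29 181 [-4.434 -6.761 29.008] [18.106 56.124 32.064]
deck 3362 68.20562118065722
```

View pics/w3.png

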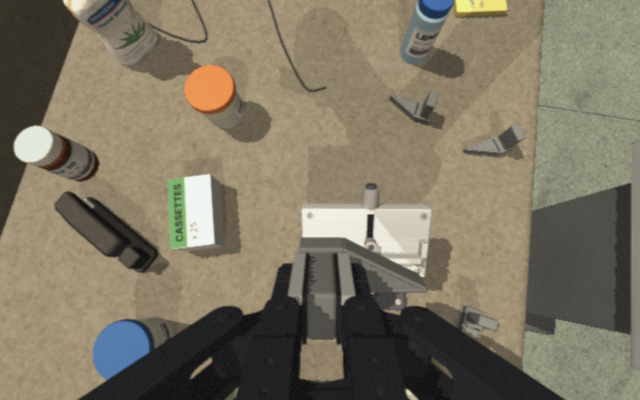

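Run:
```python
from dock import *
z=np.load("w3.npz");C=z["C"];d=z["d"]
st=status.get_state();R=Ro.from_rotvec(st["eef_rot"]).as_matrix();T=(C-np.array(st["ee_pos"]))@R
m=(d>0)&(abs(T[...,0])<25)&(abs(T[...,1])<70)&(T[...,2]>13)&(T[...,2]<45);s=T[m]
top=s[(s[:,2]<21.5)]
print("top",len(top),np.percentile(top[:,2],[10,50,90]))
for y0 in range(-15,61,5):
    k=s[(s[:,1]>=y0)&(s[:,1]<y0+5)]
    t=k[k[:,2]<20.5]; f=k[k[:,2]>23]
    if len(k): print(y0,len(t),np.percentile(t[:,0],[2,98]) if len(t)>3 else '',len(f),np.percentile(f[:,0],[5,50,95]) if len(f)>3 else '', np.percentile(f[:,2],97) if len(f)>3 else '')
# plate top
pl=T[(d>0)&(abs(T[...,0])<20)&(abs(T[...,1])<9)&(abs(T[...,2]+15)<8)];print("plate",len(pl),pl.min(0) if len(pl) else '',pl.max(0) if len(pl) else '')
```

```text
top 2006 [17.293 18.309 19.861]
-10 32 [14.981 18.131] 25 [16.596 17.576 18.153] 30.9848226635025
-5 85 [15.131 18.117] 66 [17.227 17.746 18.104] 30.758104337674084
0 113 [15.789 18.266] 64 [17.302 17.696 18.094] 30.943857669314166
5 97 [15.285 17.986] 66 [17.225 17.644 18.026] 30.465711461869503
10 69 [15.278 18.045] 65 [17.071 17.506 18.003] 30.988567318267986
15 107 [ 9.796 17.058] 68 [15.052 16.005 17.346] 30.74985176688958
20 109 [ 7.461 14.641] 60 [12.316 13.42  14.68 ] 31.001544569801084
25 255 [-6.064 11.664] 58 [ 9.711 10.958 12.095] 30.35134423915811
30 298 [-6.844  8.82 ] 60 [6.909 8.09  9.404] 30.984448811847614
35 251 [-7.141  6.326] 62 [4.428 5.42  6.606] 30.763529458505914
40 201 [-7.132  3.761] 59 [1.602 2.936 4.193] 30.70852164220361
45 149 [-7.138  0.992] 55 [-1.145  0.333  1.485] 31.476202105190914
50 109 [-7.525 -1.33 ] 57 [-3.659 -2.531 -1.369] 31.38886255927722
55 20 [-7.338 -4.097] 13 [-4.513 -4.071 -3.95 ] 30.489136977549343
plate 2354 [ -5.828  -8.556 -23.   ] [19.703  8.994 -7.002]
```

```bash
cat >> dock.py <<'E'
def held(d,ed=1):
    c=get_calibration("wrist");M=np.array(c["mount"]);T=cloud(d,(c,M[:3,:3],M[:3,3]))
    s=T[(d>0)&(abs(T[...,0])<25)&(abs(T[...,1])<70)&(T[...,2]>13)&(T[...,2]<40)]
    th=s[(abs(s[:,1])<9)&(s[:,2]>23)];st=s[(s[:,1]>28)&(s[:,1]<52)&(s[:,2]<20.5)]
    print("thick x",np.median(th[:,0]),"straight x",np.percentile(st[:,0],3),"tip y",np.percentile(s[:,1],99.7),"top z",np.median(s[s[:,2]<21.5][:,2]),"bot z",np.percentile(th[:,2],98))
E
python3 - <<'E'
from dock import *
held(np.load("w3.npz")["d"]); plan(64.5,70,180); print(status.get_state()["dq"])
E
```

```text
thick x 10.93076577350557 straight x -13.33425553722481 tip y 53.07826267681916 top z 20.682335086404194 bot z 33.53135447618738
shift [-5.6  -2.04  7.05] turn 0.009 resid tool rotvec [-0.016 -0.005  0.   ] now in cradle [120.324  48.933 250.438] F [-3.844  5.033 -2.619] gap 11.460295716590856 t 14.35
[-0.04  -0.045 -0.072 -0.016 -0.053  0.087]
```

{"fn": "step_arm", "kwargs": {"motion": [{"dx": -5,"dy": -1.7,"dz": 5,"turn": 0.01},{"dx": -5,"dy": -1.7,"dz": 10,"turn": 0.01},{"dx": -5,"dy": -1.7,"dz": 10,"turn": 0.01},{"dx": -5,"dy": -1.7,"dz": 10,"turn": 0.01},{"dx": -5,"dy": -1.7,"dz": 10,"turn": 0.01},{"dx": -5,"dy": -1.7,"dz": 10,"turn": 0.01},{"dx": -5,"dy": -1.7,"dz": 10,"turn": 0.01}]}}

```text
time: 15.05
ee_pos: [587.0, 110.1, 198.7]
eef_rot: [2.105, -1.785, 0.586]
contact_force: [-0.9, -0.2, -1.1]
finger_gap: 11.5
```

Run:
```python
from dock import *
p,d,P=shot("wrist");C=cloud(d,P);np.savez("w4.npz",p=p,d=d,C=C);save("w4",p)
held(d)
q=(C-O)@RC;q=q[d>0]
dk=q[(q[:,0]>72)&(q[:,0]<98)&(q[:,1]>-55)&(q[:,1]<20)&(abs(q[:,2]-68)<6)]
A=np.c_[dk[:,:2],np.ones(len(dk))];print("deck",len(dk),np.linalg.lstsq(A,dk[:,2],rcond=None)[0],np.median(dk[:,2]))
f=q[(q[:,2]>76)&(q[:,2]<81.5)&(q[:,0]>40)&(q[:,0]<58)&(q[:,1]>-45)&(q[:,1]<0)]
print("fence",len(f),np.percentile(f,[2,50,98],axis=0))
b=q[(q[:,2]>76)&(q[:,2]<81.5)&(q[:,0]>56)&(q[:,0]<66)&(q[:,1]<-35)&(q[:,1]>-75)];print("stop",len(b),np.percentile(b,[2,50,98],axis=0) if len(b) else '')
rr=q[(q[:,2]>77)&(q[:,2]<86)&(q[:,0]>56)&(q[:,0]<75)&(abs(q[:,1])<12)];print("roller",len(rr),rr.mean(0) if len(rr) else '')
plan(65.7+3,66,68+34+8)
```

```text
thick x 10.980770223661565 straight x -13.39546647260516 tip y 53.04218651888381 top z 20.677959608305486 bot z 33.514478996585034
deck 4141 [ 0.003  0.001 68.005] 68.23933089179053
fence 624 [[ 46.471 -44.129  76.264]
 [ 49.853 -22.977  78.847]
 [ 52.136  -1.011  80.24 ]]
stop 150 [[ 56.458 -55.618  76.275]
 [ 61.156 -51.946  78.94 ]
 [ 65.861 -49.586  80.346]]
roller 270 [65.535  0.546 80.59 ]
shift [-1.17 -0.1   4.47] turn -0.01 resid tool rotvec [-0.018 -0.004  0.   ] now in cradle [ 80.241  64.05  154.749] F [-0.645  0.281 -1.384] gap 11.377431053623557 t 15.1
```

View pics/w4.png

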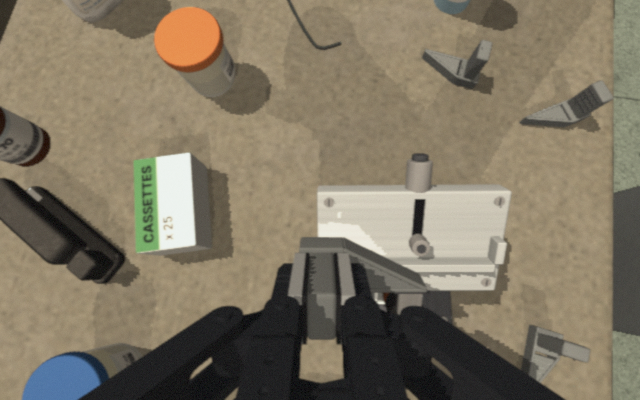

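{"fn": "step_arm", "kwargs": {"motion": [{"dx": -1.2,"dy": -0.1,"dz": 2,"turn": -0.01},{"dx": -1.2,"dy": -0.1,"dz": 4,"turn": -0.01},{"dx": -1.2,"dy": -0.1,"dz": 4.5,"turn": -0.01},{"dx": -1.2,"dy": -0.1,"dz": 4.5,"turn": -0.01},{"dx": -1.2,"dy": -0.1,"dz": 4.7,"turn": -0.01},{"dx": -1.2,"dy": -0.1,"dz": 4.9,"turn": -0.01},{"dx": -1.2,"dy": -0.1,"dz": 5.1,"turn": -0.01},{"dx": -1.2,"dy": -0.1,"dz": 5.1,"turn": -0.01},{"dx": -1.2,"dy": -0.1,"dz": 5.1,"turn": -0.01}]}}

```text
time: 16.0
ee_pos: [591.3, 95.3, 147.8]
eef_rot: [2.111, -1.771, 0.583]
contact_force: [-0.8, 2.3, 4.7]
finger_gap: 11.2
```

Run:
```python
from dock import *
plan(65.7,60,102)
```

```text
shift [-0.26  0.6   0.11] turn 0.001 resid tool rotvec [-0.017 -0.005  0.   ] now in cradle [ 68.281  65.936 103.231] F [ 0.284 -0.43   5.306] gap 11.155679267842165 t 16.0
```

{"fn": "step_arm", "kwargs": {"motion": [{"dx": 0,"dy": 0,"dz": 0,"turn": 0},{"dx": 0,"dy": 0,"dz": 0,"turn": 0},{"dx": 0,"dy": 0,"dz": 0,"turn": 0},{"dx": -0.25,"dy": 0,"dz": 0,"turn": 0},{"dx": -0.25,"dy": 0,"dz": 0,"turn": 0},{"dx": -0.25,"dy": 0,"dz": 0,"turn": 0}], "claw": 0.22}}

```text
time: 16.6
ee_pos: [590.3, 96.7, 145.3]
eef_rot: [2.11, -1.771, 0.581]
contact_force: [0.0, -0.4, 0.3]
finger_gap: 18.4
```

Run:
```python
from dock import *
p,d,P=shot("wrist");C=cloud(d,P);held(d);q=(C-O)@RC
s=q[(d>0)&(q[...,2]>80)&(q[...,2]<84.5)&(q[...,0]>48)&(q[...,0]<80)&(q[...,1]>8)&(q[...,1]<75)]
print(len(s),np.median(s[:,2]),np.percentile(s[s[:,1]<45][:,0],[2,5]),s[:,1].min(),"edge",[np.percentile(s[(s[:,1]>a)&(s[:,1]<a+5)][:,0],3) for a in (15,22,29,36)])
plan(64.5,60,102)
```

```text
thick x 13.83118843292013 straight x -13.627056216200721 tip y 69.79362704296017 top z 19.65497708434218 bot z 35.219796149837364
1750 81.88014261704095 [51.834 52.288] 12.713842871794018 edge [np.float64(51.70422651640988), np.float64(51.855536039221086), np.float64(51.94174786250889), np.float64(57.38606897289246)]
shift [-0.12  0.53 -0.02] turn 0.002 resid tool rotvec [-0.015 -0.006  0.   ] now in cradle [ 65.646  65.266 101.871] F [ 0.212  0.129 -0.   ] gap 19.24068747535048 t 16.65
```

{"fn": "step_arm", "kwargs": {"motion": [{"dx": 0,"dy": 0,"dz": 0,"turn": 0},{"dx": 0,"dy": 0,"dz": 0,"turn": 0},{"dx": 0,"dy": 0,"dz": 0,"turn": 0},{"dx": 0,"dy": 0,"dz": 0,"turn": 0},{"dx": 0,"dy": 0.5,"dz": 0,"turn": 0},{"dx": 0,"dy": 1,"dz": 0,"turn": 0},{"dx": 0,"dy": 1.5,"dz": 0,"turn": 0},{"dx": 0,"dy": 2,"dz": 0,"turn": 0},{"dx": 0,"dy": 2,"dz": 0,"turn": 0},{"dx": 0,"dy": 2,"dz": 0,"turn": 0}], "claw": 0, "squeeze": 30}}

```text
time: 17.65
ee_pos: [571.1, 93.7, 145.8]
eef_rot: [2.112, -1.771, 0.582]
contact_force: [3.4, 1.2, 5.5]
finger_gap: 11.6
```

Run:
```python
from dock import *
plan(65.6,3,102)
```

```text
shift [-0.02  4.28 -0.03] turn 0.001 resid tool rotvec [-0.017 -0.005  0.   ] now in cradle [ 65.696  45.817 102.408] F [2.218 3.533 5.074] gap 11.643244659749588 t 17.65
```

{"fn": "step_arm", "kwargs": {"motion": [{"dx": 0,"dy": 0.5,"dz": -0.02,"turn": 0},{"dx": 0,"dy": 1,"dz": -0.02,"turn": 0},{"dx": 0,"dy": 1.5,"dz": -0.02,"turn": 0},{"dx": 0,"dy": 2,"dz": -0.02,"turn": 0},{"dx": 0,"dy": 2.5,"dz": -0.02,"turn": 0},{"dx": 0,"dy": 3,"dz": -0.02,"turn": 0},{"dx": 0,"dy": 3.4,"dz": -0.02,"turn": 0},{"dx": 0,"dy": 3.8,"dz": -0.02,"turn": 0},{"dx": 0,"dy": 3.8,"dz": -0.02,"turn": 0},{"dx": 0,"dy": 3.8,"dz": -0.02,"turn": 0}]}}

```text
time: 18.65
ee_pos: [534.7, 87.6, 146.0]
eef_rot: [2.113, -1.772, 0.584]
contact_force: [4.6, 1.6, 5.9]
finger_gap: 11.8
```

Run:
```python
from dock import *
plan(65.6,3,102)
p,d,P=shot("wrist");held(d)
```

```text
shift [-0.01  0.59  0.05] turn 0.001 resid tool rotvec [-0.019 -0.005  0.   ] now in cradle [ 65.717   8.922 102.591] F [2.214 4.77  5.502] gap 11.801426019278743 t 18.65
thick x 16.927181860517678 straight x -13.471923792199512 tip y 68.353277395354 top z 20.130469417549037 bot z 35.69302855201566
```

{"fn": "step_arm", "kwargs": {"motion": [{"dx": 0,"dy": 0.2,"dz": 0,"turn": 0},{"dx": 0,"dy": 0.4,"dz": 0,"turn": 0},{"dx": 0,"dy": 0.5,"dz": 0,"turn": 0},{"dx": 0,"dy": 0.5,"dz": 0,"turn": 0}]}}

```text
time: 19.1
ee_pos: [530.1, 86.8, 146.0]
eef_rot: [2.113, -1.772, 0.584]
contact_force: [6.5, 1.9, 6.1]
finger_gap: 11.5
```

{"fn": "step_arm", "kwargs": {"motion": [{"dx": 0,"dy": 0.1,"dz": 0,"turn": 0},{"dx": 0,"dy": 0.2,"dz": 0,"turn": 0},{"dx": 0,"dy": 0.2,"dz": 0,"turn": 0}]}}

```text
time: 19.4
ee_pos: [529.1, 86.7, 146.1]
eef_rot: [2.115, -1.772, 0.586]
contact_force: [10.8, -1.6, 4.2]
finger_gap: 12.0
```

Run:
```python
from dock import *
plan(65.6,3,102)
```

```text
shift [-0.01  0.02  0.07] turn 0.001 resid tool rotvec [-0.021 -0.004  0.   ] now in cradle [ 65.686   3.176 102.741] F [ 5.041 10.412  1.986] gap 11.952245943157713 t 19.4
```

{"fn": "step_arm", "kwargs": {"motion": [{"dx": 0,"dy": 0.1,"dz": 0,"turn": 0},{"dx": 0,"dy": 0.15,"dz": 0,"turn": 0},{"dx": 0,"dy": 0.15,"dz": 0,"turn": 0}]}}

```text
time: 19.7
ee_pos: [528.8, 86.8, 146.3]
eef_rot: [2.116, -1.773, 0.587]
contact_force: [16.7, -3.3, 1.9]
finger_gap: 11.3
```

Run:
```python
from dock import *
plan(65.6,3,102)
```

```text
shift [-0.01 -0.01  0.1 ] turn 0.001 resid tool rotvec [-0.023 -0.004  0.   ] now in cradle [ 65.652   2.893 103.013] F [ 6.176 15.873 -1.408] gap 11.284836516957144 t 19.7
```

{"fn": "step_arm", "kwargs": {"motion": [{"dx": 0,"dy": -0.1,"dz": 0,"turn": 0},{"dx": 0,"dy": -0.1,"dz": 0,"turn": 0},{"dx": 0,"dy": -0.1,"dz": 0,"turn": 0},{"dx": 0,"dy": -0.1,"dz": 0,"turn": 0},{"dx": 0,"dy": -0.1,"dz": -1,"turn": 0},{"dx": 0,"dy": -0.1,"dz": -4,"turn": 0},{"dx": 0,"dy": -0.1,"dz": -8,"turn": 0},{"dx": 0,"dy": -0.1,"dz": -12,"turn": 0},{"dx": -3,"dy": -0.1,"dz": -14,"turn": 0},{"dx": -3,"dy": -0.1,"dz": -14,"turn": 0},{"dx": -3,"dy": -0.1,"dz": -14,"turn": 0},{"dx": -3,"dy": -0.1,"dz": -14,"turn": 0}], "claw": 0.5}}

```text
time: 20.9
ee_pos: [507.0, 179.3, 250.4]
eef_rot: [2.109, -1.77, 0.58]
contact_force: [-0.5, 0.1, 0.2]
finger_gap: 42.8
```

Run:
```python
from dock import *
p,d,P=shot("wrist");C=cloud(d,P);np.savez("w5.npz",p=p,d=d,C=C);save("w5",p)
q=(C-O)@RC;q=q[d>0]
w=q[(q[:,2]>80)&(q[:,2]<84)&(q[:,0]>48)&(q[:,0]<80)&(q[:,1]>-60)&(q[:,1]<20)]
print("wedge top",len(w),np.median(w[:,2]),w[:,1].min(),[np.percentile(w[(w[:,1]>a)&(w[:,1]<a+8)][:,0],3) for a in(-48,-36,-24)],np.percentile(w[:,0],99))
t=q[(q[:,2]>114)&(q[:,2]<121)&(q[:,0]>48)&(q[:,0]<82)&(abs(q[:,1])<20)];print("plate",len(t),t.mean(0) if len(t) else '',np.percentile(t,[2,98],axis=0) if len(t) else '')
rr=q[(q[:,2]>78)&(q[:,2]<86)&(q[:,0]>78)&(q[:,0]<95)&(abs(q[:,1])<12)];print("roller",len(rr),rr.mean(0) if len(rr) else '')
c=q[(abs(q[:,2]-58)<3)&(abs(q[:,0])<20)&(abs(q[:,1])<20)];print("cap",len(c),c.mean(0) if len(c) else '',np.percentile(c,[2,98],axis=0) if len(c) else '')
plan(0,0,110)
```

```text
wedge top 1150 82.24177630879699 -55.24565482969238 [np.float64(51.80325700539508), np.float64(51.849453002608165), np.float64(51.81446662305404)] 79.06004656735055
plate 463 [ 64.462   2.271 118.59 ] [[ 53.635  -3.331 115.894]
 [ 74.617   7.945 120.189]]
roller 146 [82.899 -0.12  80.982]
cap 582 [-3.239 -0.609 57.815] [[-16.166 -12.966  55.842]
 [  8.738  11.584  59.482]]
shift [-3.63 -0.12 13.01] turn 0.001 resid tool rotvec [-0.014 -0.006  0.   ] now in cradle [ 35.486  -2.935 240.259] F [ 0.069  0.436 -0.257] gap 42.58412751973743 t 20.95
```

View pics/w5.png

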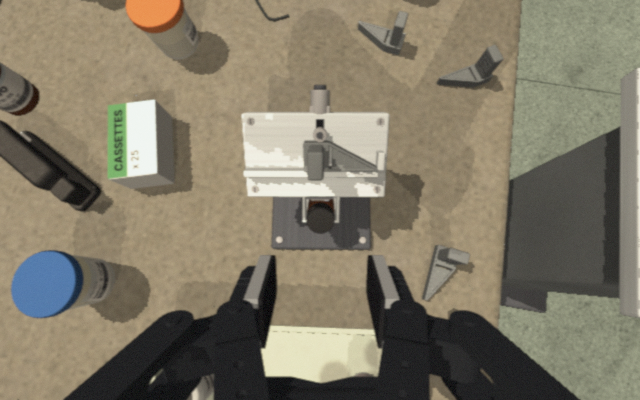

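{"fn": "step_arm", "kwargs": {"motion": [{"dx": -3.8,"dy": -0.05,"dz": 4,"turn": 0},{"dx": -3.8,"dy": -0.05,"dz": 8,"turn": 0},{"dx": -3.8,"dy": -0.05,"dz": 12,"turn": 0},{"dx": -3.8,"dy": -0.05,"dz": 13,"turn": 0},{"dx": -3.8,"dy": -0.05,"dz": 13,"turn": 0},{"dx": -3.8,"dy": -0.05,"dz": 13,"turn": 0},{"dx": -3.8,"dy": -0.05,"dz": 13,"turn": 0},{"dx": -3.8,"dy": -0.05,"dz": 13,"turn": 0}]}}

```text
time: 21.75
ee_pos: [516.1, 149.5, 120.7]
eef_rot: [2.113, -1.773, 0.582]
contact_force: [-0.1, 0.8, 0.1]
finger_gap: 42.8
```

Run:
```python
from dock import *
plan(-2,-0.6,46)
for n in("scene","top"):
    p,d,P=shot(n);C=cloud(d,P);save("n"+n,p)
    m=(d>0)&(C[...,1]>380)&(C[...,2]>50)&(C[...,0]<500)
    q=C[m];print(n,len(q))
    for y in range(380,1000,80):
        s=q[(q[:,1]>=y)&(q[:,1]<y+80)]
        if len(s)>5: print(y,len(s),np.percentile(s,1,axis=0),np.percentile(s,99,axis=0))
    t=[o["region"] for o in masks_of(n,"tray")][:1]
    for r_ in t:
        k=C[r_&(d>0)];rim=k[(k[:,2]>38)&(k[:,2]<50)];fl=k[k[:,2]<9]
        print("tray rim",len(rim),cv2.minAreaRect(np.float32(rim[:,:2])),"floor",np.median(fl,0))
    for o in look_for(n,"dropper_far"): print("drop",round(o["confidence"],2),P[1]@np.array(o["centre"])+P[2])
```

```text
shift [0.02 0.28 6.66] turn 0.001 resid tool rotvec [-0.018 -0.004  0.   ] now in cradle [ -2.481   0.993 112.639] F [-0.664  0.063  0.55 ] gap 42.76448305438365 t 21.75
scene 824
tray rim 321 ((488.84271240234375, 294.7441101074219), (198.1566619873047, 145.3944091796875), 8.144434928894043) floor [493.938 308.569   0.204]
top 32
380 32 [293.284 380.024 319.786] [341.141 389.272 336.662]
tray rim 297 ((524.6546630859375, 302.0113220214844), (266.12310791015625, 142.40151977539062), 8.492259979248047) floor [579.691 292.927   2.484]
```

{"fn": "step_arm", "kwargs": {"motion": [{"dx": 0,"dy": 0.2,"dz": 3,"turn": 0},{"dx": 0,"dy": 0.25,"dz": 5,"turn": 0},{"dx": 0,"dy": 0.25,"dz": 6,"turn": 0},{"dx": 0,"dy": 0.25,"dz": 6.6,"turn": 0},{"dx": 0,"dy": 0.25,"dz": 6.6,"turn": 0},{"dx": 0,"dy": 0.25,"dz": 6.6,"turn": 0}]}}

```text
time: 22.65
ee_pos: [520.1, 115.9, 62.8]
eef_rot: [2.111, -1.772, 0.582]
contact_force: [-0.2, -0.3, 0.8]
finger_gap: 42.8
```

{"fn": "step_arm", "kwargs": {"motion": [{"dx": 0,"dy": 0,"dz": 0,"turn": 0},{"dx": 0,"dy": 0,"dz": 0,"turn": 0},{"dx": 0,"dy": 0,"dz": 0,"turn": 0},{"dx": 0,"dy": 0,"dz": 0,"turn": 0},{"dx": 0,"dy": 0,"dz": 0,"turn": 0},{"dx": 0,"dy": 0,"dz": 0,"turn": 0}], "claw": 0, "squeeze": 25}}

```text
time: 23.25
ee_pos: [520.2, 116.1, 62.9]
eef_rot: [2.112, -1.771, 0.582]
contact_force: [-0.5, 3.4, 5.5]
finger_gap: 26.8
```

Run:
```python
from dock import *
plan(-2,-0.6,130)
```

```text
shift [ 0.05 -0.15 -8.42] turn 0.001 resid tool rotvec [-0.017 -0.005  0.   ] now in cradle [-2.139 -0.644 45.739] F [-0.233  0.113  6.424] gap 26.79224765254635 t 23.25
```

{"fn": "step_arm", "kwargs": {"motion": [{"dx": 0,"dy": 0,"dz": -0.5,"turn": 0},{"dx": 0,"dy": 0,"dz": -1,"turn": 0},{"dx": 0,"dy": 0,"dz": -1.5,"turn": 0},{"dx": 0,"dy": 0,"dz": -2,"turn": 0}]}}

```text
time: 23.65
ee_pos: [517.3, 125.1, 79.6]
eef_rot: [2.11, -1.771, 0.58]
contact_force: [1.2, -0.2, -0.7]
finger_gap: 26.9
```

{"fn": "step_arm", "kwargs": {"motion": [{"dx": 0,"dy": 0,"dz": -1,"turn": 0},{"dx": 0,"dy": -0.05,"dz": -2,"turn": 0},{"dx": 0,"dy": -0.1,"dz": -3.5,"turn": 0},{"dx": 0,"dy": -0.1,"dz": -5,"turn": 0},{"dx": 0,"dy": -0.1,"dz": -7,"turn": 0},{"dx": 0,"dy": -0.1,"dz": -9,"turn": 0},{"dx": 0,"dy": -0.1,"dz": -9,"turn": 0},{"dx": 0,"dy": -0.1,"dz": -9,"turn": 0}]}}

```text
time: 24.45
ee_pos: [509.3, 169.9, 157.3]
eef_rot: [2.111, -1.771, 0.58]
contact_force: [-0.0, -0.9, -0.9]
finger_gap: 27.1
```

Run:
```python
from dock import *
plan(-2,-0.6,200);print(status.get_state()["qpos"])
p,d,P=shot("wrist");save("w6",p);C=cloud(d,P);q=(C-O)@RC;q=q[d>0]
t=q[(q[:,2]>114)&(q[:,2]<121)&(q[:,0]>48)&(q[:,0]<82)&(abs(q[:,1])<20)];print("plate",len(t),t.mean(0))
rr=q[(q[:,2]>78)&(q[:,2]<86)&(q[:,0]>78)&(q[:,0]<95)&(abs(q[:,1])<12)];print("roller",len(rr),rr.mean(0))
print(go([524,302,300]),go([0,500,700]),go([200,450,600]))
```

```text
shift [ 0.09 -0.25 -4.5 ] turn 0.001 resid tool rotvec [-0.015 -0.005  0.   ] now in cradle [ -2.689  -2.376 154.938] F [ 0.302 -0.189 -1.196] gap 27.104100830338098 t 24.45
[ 0.819  0.414 -0.466  0.485 -1.069 -0.963]
plate 1171 [ 64.064   2.503 118.621]
roller 327 [82.668  0.078 81.037]
{'d': array([ -3.89,  -3.99, -18.78]), 'zax': array([ 0.098, -0.493, -0.864]), 'yaw_y': np.float64(-169.8)} {'d': array([ -8.33,  43.64, -68.28]), 'zax': array([ 0.098, -0.493, -0.864]), 'yaw_y': np.float64(-169.8)} {'d': array([ -6.16,  24.95, -55.2 ]), 'zax': array([ 0.098, -0.493, -0.864]), 'yaw_y': np.float64(-169.8)}
```

View pics/w6.png

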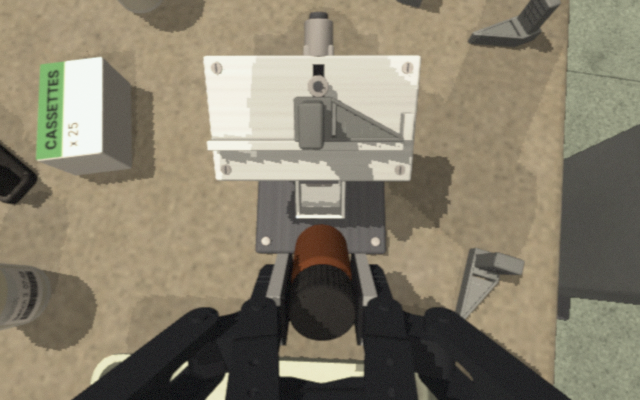

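{"fn": "step_arm", "kwargs": {"motion": [{"dx": -10,"dy": 20,"dz": -40,"turn": 0},{"dx": -10,"dy": 20,"dz": -40,"turn": 0},{"dx": -10,"dy": 20,"dz": -40,"turn": 0},{"dx": -10,"dy": 20,"dz": -40,"turn": 0},{"dx": -10,"dy": 20,"dz": -40,"turn": 0},{"dx": -10,"dy": 50,"dz": -63.5,"turn": 0},{"dx": -10,"dy": 50,"dz": -63.5,"turn": 0},{"dx": -10,"dy": 50,"dz": -63.5,"turn": 0},{"dx": -10,"dy": 50,"dz": -63.5,"turn": 0},{"dx": -10,"dy": 50,"dz": -63.5,"turn": 0},{"dx": -10,"dy": 50,"dz": -63.5,"turn": 0},{"dx": -10,"dy": 50,"dz": -63.5,"turn": 0},{"dx": -10,"dy": 50,"dz": -63.5,"turn": 0},{"dx": -10,"dy": 50,"dz": -63.5,"turn": 0},{"dx": -10,"dy": 50,"dz": -63.5,"turn": 0},{"dx": -10,"dy": 50,"dz": -63.5,"turn": 0},{"dx": -10,"dy": 50,"dz": -63.5,"turn": 0},{"dx": -10,"dy": 50,"dz": -63.5,"turn": 0},{"dx": -10,"dy": 50,"dz": -63.5,"turn": 0}], "squeeze": 35}}

```text
time: 26.4
ee_pos: [-60.6, 480.4, 648.1]
eef_rot: [2.108, -1.77, 0.584]
contact_force: [-0.2, -0.4, -1.0]
finger_gap: 26.6
```

Run:
```python
from dock import *
s=status.get_state();print(s["qpos"],s["finger_gap"],s["time"],s["ee_pos"])
print(go([-60,480,700]),go([-80,580,800]))
```

```text
[ 1.964  0.448  1.085 -0.239 -2.719 -1.982] 26.596205381261466 26.4 [-60.62  480.4   648.142]
{'d': array([ 2.66, -0.12, -4.45]), 'zax': array([ 0.1  , -0.495, -0.863]), 'yaw_y': np.float64(-169.8)} {'d': array([ -1.08,  -0.05, -18.23]), 'zax': array([ 0.1  , -0.495, -0.863]), 'yaw_y': np.float64(-169.8)}
```

{"fn": "step_arm", "kwargs": {"motion": [{"dx": -3,"dy": 0,"dz": -50,"turn": 0},{"dx": -3,"dy": 0,"dz": -50,"turn": 0},{"dx": -3,"dy": 0,"dz": -50,"turn": 0},{"dx": -3,"dy": 0,"dz": -50,"turn": 0}]}}

```text
time: 26.8
ee_pos: [-56.5, 460.3, 700.1]
eef_rot: [2.11, -1.774, 0.592]
contact_force: [0.5, -0.4, -1.0]
finger_gap: 26.7
```

{"fn": "step_arm", "kwargs": {"motion": [{"dx": -3,"dy": 0,"dz": -50,"turn": 0}]}}

```text
time: 26.9
ee_pos: [-55.4, 457.6, 703.0]
eef_rot: [2.119, -1.777, 0.595]
contact_force: [0.8, -0.6, -0.8]
finger_gap: 26.6
```

{"fn": "step_arm", "kwargs": {"motion": [{"dx": -3,"dy": 0,"dz": -50,"turn": 0}]}}

```text
time: 27.0
ee_pos: [-55.1, 455.8, 705.1]
eef_rot: [2.127, -1.778, 0.602]
contact_force: [0.1, 0.9, 0.2]
finger_gap: 26.9
```

Run:
```python
from dock import *
s=status.get_state();print(s["qpos"],s["finger_gap"],s["time"],s["ee_pos"])
print(go([-60,480,700]),go([-80,580,800]))
```

```text
[ 1.961  0.49   1.403 -0.473 -2.986 -2.232] 26.939959083844453 27.0 [-55.054 455.8   705.127]
{'d': array([-2.4 ,  0.05, -0.79]), 'zax': array([ 0.123, -0.485, -0.866]), 'yaw_y': np.float64(-169.2)} {'d': array([ -6.24,  -0.2 , -14.54]), 'zax': array([ 0.123, -0.485, -0.866]), 'yaw_y': np.float64(-169.2)}
```

{"fn": "step_arm", "kwargs": {"motion": [{"dx": -30,"dy": 0,"dz": -5.5,"turn": 0},{"dx": -30,"dy": 0,"dz": -5.5,"turn": 0},{"dx": -30,"dy": 0,"dz": -5.5,"turn": 0},{"dx": -30,"dy": 0,"dz": -5.5,"turn": 0},{"dx": -30,"dy": 0,"dz": -5.5,"turn": 0},{"dx": -30,"dy": 0,"dz": -5.5,"turn": 0},{"dx": -30,"dy": 0,"dz": -5.5,"turn": 0}]}}

```text
time: 27.7
ee_pos: [-78.5, 497.7, 662.8]
eef_rot: [2.073, -1.732, 0.676]
contact_force: [0.5, 0.6, -0.9]
finger_gap: 27.3
```

{"fn": "step_arm", "kwargs": {"motion": [{"dx": -20,"dy": 0,"dz": -46,"turn": 0},{"dx": -20,"dy": 0,"dz": -46,"turn": 0}]}}

```text
time: 27.9
ee_pos: [-79.9, 505.1, 655.4]
eef_rot: [2.066, -1.722, 0.697]
contact_force: [0.1, -0.1, -2.3]
finger_gap: 26.6
```

{"fn": "step_arm", "kwargs": {"motion": [{"dx": -20,"dy": 0,"dz": -46,"turn": 0}]}}

```text
time: 28.0
ee_pos: [-80.1, 508.9, 652.1]
eef_rot: [2.065, -1.719, 0.71]
contact_force: [0.6, -0.1, -0.3]
finger_gap: 26.8
```

Run:
```python
from dock import *
s=status.get_state();print(s["qpos"],s["finger_gap"],s["time"],s["ee_pos"])
print(go([-60,480,700]),go([-80,580,800]))
```

```text
[ 1.956  0.596  1.408 -0.521 -2.986 -2.265] 26.829218907209256 28.0 [-80.146 508.916 652.052]
{'d': array([ 5.39, -1.61, -1.93]), 'zax': array([ 0.148, -0.569, -0.809]), 'yaw_y': np.float64(-168.8)} {'d': array([  3.  ,  -2.02, -16.01]), 'zax': array([ 0.148, -0.569, -0.809]), 'yaw_y': np.float64(-168.8)}
```

Run:
```python
from dock import *
print(go([-90,560,420]),go([-115,720,420]),go([-115,720,600]))
```

```text
{'d': array([-17.83,   0.95,  15.71]), 'zax': array([ 0.148, -0.569, -0.809]), 'yaw_y': np.float64(-168.8)} {'d': array([-30.94,   0.28,   6.24]), 'zax': array([ 0.148, -0.569, -0.809]), 'yaw_y': np.float64(-168.8)} {'d': array([-20.38,  -0.48,  -8.32]), 'zax': array([ 0.148, -0.569, -0.809]), 'yaw_y': np.float64(-168.8)}
```

{"fn": "step_arm", "kwargs": {"motion": [{"dx": -18,"dy": 1,"dz": 15.5,"turn": 0},{"dx": -18,"dy": 1,"dz": 15.5,"turn": 0},{"dx": -18,"dy": 1,"dz": 15.5,"turn": 0},{"dx": -18,"dy": 1,"dz": 15.5,"turn": 0},{"dx": -31,"dy": 0.3,"dz": 6,"turn": 0},{"dx": -31,"dy": 0.3,"dz": 6,"turn": 0},{"dx": -31,"dy": 0.3,"dz": 6,"turn": 0},{"dx": -31,"dy": 0.3,"dz": 6,"turn": 0}]}}

```text
time: 28.8
ee_pos: [-111.1, 701.5, 407.9]
eef_rot: [2.069, -1.722, 0.712]
contact_force: [10.9, 6.2, 24.4]
finger_gap: 26.5
```

Run:
```python
from dock import *
s=status.get_state();print(s["qpos"],s["finger_gap"],s["time"],s["ee_pos"])
print(go([-115,720,600]),go([-125,770,500]),go([-125,770,700]),go([-170,1000,800]))
```

```text
[ 1.93   0.978  1.408 -0.115 -2.622 -1.829] 26.482565757657117 28.8 [-111.126  701.547  407.907]
{'d': array([  9.7 ,  -0.88, -16.66]), 'zax': array([ 0.152, -0.566, -0.81 ]), 'yaw_y': np.float64(-168.7)} {'d': array([ -0.28,  -0.41, -11.55]), 'zax': array([ 0.152, -0.566, -0.81 ]), 'yaw_y': np.float64(-168.7)} {'d': array([ 11.41,  -1.35, -27.75]), 'zax': array([ 0.152, -0.566, -0.81 ]), 'yaw_y': np.float64(-168.7)} {'d': array([ -1.75,  -1.91, -49.56]), 'zax': array([ 0.152, -0.566, -0.81 ]), 'yaw_y': np.float64(-168.7)}
```

{"fn": "step_arm", "kwargs": {"motion": [{"dx": -14,"dy": -1,"dz": -46,"turn": 0}]}}

```text
time: 28.9
ee_pos: [-113.6, 704.9, 396.5]
eef_rot: [2.066, -1.711, 0.727]
contact_force: [-2.3, 3.0, -7.8]
finger_gap: 26.9
```

{"fn": "step_arm", "kwargs": {"motion": [{"dx": -14,"dy": -1,"dz": -46,"turn": 0}]}}

```text
time: 29.0
ee_pos: [-112.2, 700.0, 418.3]
eef_rot: [2.096, -1.737, 0.694]
contact_force: [0.8, -0.1, 1.1]
finger_gap: 26.9
```

Run:
```python
from dock import *
s=status.get_state();print(s["qpos"],s["finger_gap"],s["time"],s["ee_pos"],go([0,600,400]))
```

```text
[ 1.937  0.963  1.404 -0.093 -2.607 -1.815] 26.890558897913508 29.0 [-112.191  700.001  418.298] {'d': array([ 8.69, -8.85,  8.68]), 'zax': array([ 0.157, -0.541, -0.826]), 'yaw_y': np.float64(-168.3)}
```

{"fn": "step_arm", "kwargs": {"motion": [{"dx": -17,"dy": 0,"dz": -46,"turn": 0}]}}

```text
time: 29.1
ee_pos: [-112.2, 696.5, 433.2]
eef_rot: [2.12, -1.755, 0.668]
contact_force: [1.1, -0.6, 0.6]
finger_gap: 26.9
```

{"fn": "step_arm", "kwargs": {"motion": [{"dx": -18,"dy": 0,"dz": -46,"turn": 0}]}}

```text
time: 29.2
ee_pos: [-113.9, 695.5, 439.9]
eef_rot: [2.138, -1.764, 0.651]
contact_force: [0.0, -0.5, 0.3]
finger_gap: 26.7
```

{"fn": "step_arm", "kwargs": {"motion": [{"dx": -19,"dy": 0,"dz": -46,"turn": 0}]}}

```text
time: 29.3
ee_pos: [-115.9, 695.7, 443.7]
eef_rot: [2.154, -1.773, 0.638]
contact_force: [0.7, -0.4, -0.9]
finger_gap: 26.9
```

{"fn": "step_arm", "kwargs": {"motion": [{"dx": -20,"dy": 0,"dz": -45,"turn": 0}]}}

```text
time: 29.4
ee_pos: [-118.0, 696.6, 446.3]
eef_rot: [2.168, -1.781, 0.627]
contact_force: [0.1, -0.2, -0.8]
finger_gap: 27.0
```

{"fn": "step_arm", "kwargs": {"motion": [{"dx": -22,"dy": 0,"dz": -45,"turn": 0}]}}

```text
time: 29.5
ee_pos: [-120.2, 698.2, 447.8]
eef_rot: [2.183, -1.79, 0.616]
contact_force: [-1.1, -0.1, -1.1]
finger_gap: 27.0
```

{"fn": "step_arm", "kwargs": {"motion": [{"dx": -23,"dy": 0,"dz": -44,"turn": 0}]}}

```text
time: 29.6
ee_pos: [-122.4, 700.2, 449.1]
eef_rot: [2.198, -1.799, 0.604]
contact_force: [0.3, 0.9, -0.8]
finger_gap: 26.6
```

Run:
```python
from dock import *
s=status.get_state();print(s["qpos"],s["finger_gap"],s["time"],s["ee_pos"],go([0,600,400]))
```

```text
[ 1.965  0.919  1.408 -0.024 -2.54  -1.783] 26.645836051558312 29.6 [-122.446  700.193  449.128] {'d': array([ 8.47, -9.39, 10.7 ]), 'zax': array([ 0.165, -0.432, -0.887]), 'yaw_y': np.float64(-167.5)}
```

{"fn": "step_arm", "kwargs": {"motion": [{"dx": -24,"dy": 12,"dz": -44,"turn": 0}]}}

```text
time: 29.7
ee_pos: [-134.7, 700.1, 450.0]
eef_rot: [2.211, -1.81, 0.591]
contact_force: [0.4, -0.2, 0.2]
finger_gap: 27.1
```

{"fn": "step_arm", "kwargs": {"motion": [{"dx": -24,"dy": 12,"dz": -44,"turn": 0}]}}

```text
time: 29.8
ee_pos: [-149.1, 699.2, 451.5]
eef_rot: [2.228, -1.818, 0.576]
contact_force: [-0.5, -0.5, -1.1]
finger_gap: 26.8
```

{"fn": "step_arm", "kwargs": {"motion": [{"dx": -25,"dy": 12,"dz": -43,"turn": 0}]}}

```text
time: 29.9
ee_pos: [-162.2, 698.5, 453.1]
eef_rot: [2.245, -1.826, 0.56]
contact_force: [0.0, -0.2, -1.2]
finger_gap: 26.5
```

{"fn": "step_arm", "kwargs": {"motion": [{"dx": -35,"dy": 12,"dz": -33,"turn": 0}]}}

```text
time: 30.0
ee_pos: [-175.0, 704.3, 445.8]
eef_rot: [2.262, -1.837, 0.54]
contact_force: [-0.2, -0.1, 0.3]
finger_gap: 26.8
```

{"fn": "step_arm", "kwargs": {"motion": [{"dx": -35,"dy": 12,"dz": -33,"turn": 0}]}}

```text
time: 30.1
ee_pos: [-188.0, 711.3, 435.5]
eef_rot: [2.276, -1.846, 0.523]
contact_force: [0.2, 0.3, -1.0]
finger_gap: 26.9
```

{"fn": "step_arm", "kwargs": {"motion": [{"dx": -35,"dy": 12,"dz": -33,"turn": 0}]}}

```text
time: 30.2
ee_pos: [-200.0, 717.0, 427.5]
eef_rot: [2.29, -1.855, 0.505]
contact_force: [0.2, 0.6, -1.4]
finger_gap: 26.8
```

Run:
```python
from dock import *
s=status.get_state();print(s["qpos"],s["finger_gap"],s["time"],s["ee_pos"],go([0,600,400]))
```

```text
[ 2.057  0.932  1.407 -0.01  -2.417 -1.854] 26.833685677582316 30.2 [-200.05   717.045  427.474] {'d': array([ 13.36, -16.54,   9.62]), 'zax': array([ 0.164, -0.324, -0.932]), 'yaw_y': np.float64(-167.0)}
```

{"fn": "step_arm", "kwargs": {"motion": [{"dx": -33,"dy": 20,"dz": -32,"turn": 0}]}}

```text
time: 30.3
ee_pos: [-218.0, 719.6, 421.5]
eef_rot: [2.303, -1.867, 0.485]
contact_force: [-0.0, 0.5, -0.9]
finger_gap: 26.7
```

{"fn": "step_arm", "kwargs": {"motion": [{"dx": -33,"dy": 20,"dz": -32,"turn": 0}]}}

```text
time: 30.4
ee_pos: [-237.1, 721.1, 416.8]
eef_rot: [2.319, -1.876, 0.461]
contact_force: [-0.8, -0.0, -0.3]
finger_gap: 26.8
```

{"fn": "step_arm", "kwargs": {"motion": [{"dx": -34,"dy": 20,"dz": -31,"turn": 0}]}}

```text
time: 30.5
ee_pos: [-255.0, 722.9, 412.2]
eef_rot: [2.335, -1.886, 0.436]
contact_force: [-0.6, -0.2, -0.7]
finger_gap: 26.9
```

{"fn": "step_arm", "kwargs": {"motion": [{"dx": -34,"dy": 20,"dz": -31,"turn": 0}]}}

```text
time: 30.6
ee_pos: [-271.9, 724.6, 407.8]
eef_rot: [2.35, -1.895, 0.411]
contact_force: [-0.1, 0.4, -1.6]
finger_gap: 26.8
```

{"fn": "step_arm", "kwargs": {"motion": [{"dx": -35,"dy": 20,"dz": -30,"turn": 0}]}}

```text
time: 30.7
ee_pos: [-288.0, 726.8, 403.6]
eef_rot: [2.365, -1.905, 0.383]
contact_force: [0.6, 0.4, -0.6]
finger_gap: 26.6
```

{"fn": "step_arm", "kwargs": {"motion": [{"dx": -35,"dy": 20,"dz": -30,"turn": 0}]}}

```text
time: 30.8
ee_pos: [-303.3, 728.6, 399.9]
eef_rot: [2.378, -1.915, 0.355]
contact_force: [-0.4, 0.2, -0.9]
finger_gap: 27.0
```

{"fn": "step_arm", "kwargs": {"motion": [{"dx": -36,"dy": 20,"dz": -29,"turn": 0}]}}

```text
time: 30.9
ee_pos: [-318.2, 730.8, 396.4]
eef_rot: [2.393, -1.925, 0.325]
contact_force: [-0.1, 0.2, -0.5]
finger_gap: 27.2
```

{"fn": "step_arm", "kwargs": {"motion": [{"dx": -36,"dy": 20,"dz": -29,"turn": 0}]}}

```text
time: 31.0
ee_pos: [-332.5, 732.8, 393.6]
eef_rot: [2.406, -1.934, 0.294]
contact_force: [0.2, 0.2, -1.1]
finger_gap: 26.7
```

Run:
```python
from dock import *
s=status.get_state();print(s["qpos"],s["finger_gap"],s["time"],s["ee_pos"],go([0,600,400]))
```

```text
[ 2.2    0.959  1.407  0.013 -2.211 -1.977] 26.69113045617748 31.0 [-332.463  732.757  393.633] {'d': array([ 19.7 , -29.41,   5.4 ]), 'zax': array([ 0.122, -0.149, -0.981]), 'yaw_y': np.float64(-167.2)}
```

{"fn": "step_arm", "kwargs": {"motion": [{"dx": -34,"dy": 28,"dz": -28,"turn": 0}]}}

```text
time: 31.1
ee_pos: [-351.9, 731.5, 391.6]
eef_rot: [2.418, -1.945, 0.262]
contact_force: [0.4, 0.6, -0.3]
finger_gap: 26.7
```

{"fn": "step_arm", "kwargs": {"motion": [{"dx": -34,"dy": 28,"dz": -28,"turn": 0}]}}

```text
time: 31.2
ee_pos: [-372.4, 729.2, 390.0]
eef_rot: [2.431, -1.952, 0.229]
contact_force: [-0.4, -0.2, -0.5]
finger_gap: 27.1
```

{"fn": "step_arm", "kwargs": {"motion": [{"dx": -34,"dy": 30,"dz": -27,"turn": 0}]}}

```text
time: 31.3
ee_pos: [-392.8, 726.4, 388.8]
eef_rot: [2.443, -1.96, 0.194]
contact_force: [0.2, -0.2, -0.8]
finger_gap: 26.7
```

{"fn": "step_arm", "kwargs": {"motion": [{"dx": -34,"dy": 30,"dz": -27,"turn": 0}]}}

```text
time: 31.4
ee_pos: [-412.4, 723.4, 388.1]
eef_rot: [-2.443, 1.957, -0.158]
contact_force: [0.3, -0.1, -0.8]
finger_gap: 26.6
```

Run:
```python
from dock import *
s=status.get_state();print(s["qpos"],s["finger_gap"],s["time"],s["ee_pos"],go([0,600,400]))
```

```text
[ 2.291  0.964  1.407  0.03  -2.111 -2.057] 26.619216592600342 31.4 [-412.39   723.445  388.11 ] {'d': array([ 20.98, -37.49,   2.97]), 'zax': array([ 0.084, -0.057, -0.995]), 'yaw_y': np.float64(-167.2)}
```

{"fn": "step_arm", "kwargs": {"motion": [{"dx": -28,"dy": 40,"dz": -24,"turn": 0}]}}

```text
time: 31.5
ee_pos: [-437.7, 715.9, 387.5]
eef_rot: [-2.435, 1.953, -0.124]
contact_force: [0.4, 0.3, -1.0]
finger_gap: 27.1
```

{"fn": "step_arm", "kwargs": {"motion": [{"dx": -26,"dy": 42,"dz": -24,"turn": 0}]}}

```text
time: 31.6
ee_pos: [-465.2, 705.6, 387.1]
eef_rot: [-2.43, 1.947, -0.091]
contact_force: [0.2, 1.1, -0.8]
finger_gap: 26.9
```

Run:
```python
from dock import *
s=status.get_state();print(s["qpos"],s["finger_gap"],s["time"],s["ee_pos"],go([150,560,350]),go([524,302,250]))
```

```text
[ 2.355  0.966  1.407  0.037 -2.066 -2.118] 26.861212231784503 31.6 [-465.225  705.643  387.143] {'d': array([ 27.48, -56.53,   7.74]), 'zax': array([ 0.062, -0.016, -0.998]), 'yaw_y': np.float64(-167.3)} {'d': array([ 60.5 , -86.74,  20.44]), 'zax': array([ 0.062, -0.016, -0.998]), 'yaw_y': np.float64(-167.3)}
```

{"fn": "step_arm", "kwargs": {"motion": [{"dx": 60.5,"dy": -86.7,"dz": 18,"turn": 0},{"dx": 60.5,"dy": -86.7,"dz": 18,"turn": 0},{"dx": 60.5,"dy": -86.7,"dz": 18,"turn": 0},{"dx": 60.5,"dy": -86.7,"dz": 18,"turn": 0},{"dx": 60.5,"dy": -86.7,"dz": 18,"turn": 0},{"dx": 60.5,"dy": -86.7,"dz": 18,"turn": 0},{"dx": 60.5,"dy": -86.7,"dz": 18,"turn": 0},{"dx": 60.5,"dy": -86.7,"dz": 18,"turn": 0},{"dx": 60.5,"dy": -86.7,"dz": 18,"turn": 0},{"dx": 60.5,"dy": -86.7,"dz": 18,"turn": 0},{"dx": 60.5,"dy": -86.7,"dz": 18,"turn": 0},{"dx": 60.5,"dy": -86.7,"dz": 18,"turn": 0},{"dx": 60.5,"dy": -86.7,"dz": 18,"turn": 0},{"dx": 60.5,"dy": -86.7,"dz": 18,"turn": 0},{"dx": 60.5,"dy": -86.7,"dz": 18,"turn": 0},{"dx": 60.5,"dy": -86.7,"dz": 18,"turn": 0},{"dx": 60.5,"dy": -86.7,"dz": 18,"turn": 0},{"dx": 60.5,"dy": -86.7,"dz": 18,"turn": 0},{"dx": 60.5,"dy": -86.7,"dz": 18,"turn": 0},{"dx": 60.5,"dy": -86.7,"dz": 18,"turn": 0}]}}

```text
time: 33.6
ee_pos: [416.7, 347.1, 289.4]
eef_rot: [-2.43, 1.944, -0.093]
contact_force: [0.1, 1.8, -0.3]
finger_gap: 27.2
```

{"fn": "step_arm", "kwargs": {"motion": [{"dx": 0,"dy": 0,"dz": 0,"turn": 0},{"dx": 0,"dy": 0,"dz": 0,"turn": 0}]}}

```text
time: 33.8
ee_pos: [416.0, 347.1, 288.6]
eef_rot: [-2.428, 1.949, -0.093]
contact_force: [0.1, 0.1, -0.5]
finger_gap: 27.0
```

Run:
```python
from dock import *
s=status.get_state();print(s["qpos"],s["finger_gap"],s["time"],s["ee_pos"],go([524,302,150]),go([524,302,60]))
p,d,P=shot("wrist");save("w7",p)
c=get_calibration("wrist");M=np.array(c["mount"]);T=cloud(d,(c,M[:3,:3],M[:3,3]))
t=T[(d>0)&(abs(T[...,0])<22)&(abs(T[...,1])<22)&(T[...,2]>20)&(T[...,2]<75)]
print(len(t),[ (lo,len(k),np.percentile(k,[2,98],axis=0)) for lo in range(20,75,8) for k in [t[(t[:,2]>=lo)&(t[:,2]<lo+8)]] if len(k)>5])
```

```text
[ 1.028  0.198 -0.181  0.068 -1.175 -0.836] 26.95523657839419 33.8 [415.988 347.101 288.609] {'d': array([ 6.31, -8.75, 14.59]), 'zax': array([ 0.063, -0.017, -0.998]), 'yaw_y': np.float64(-167.5)} {'d': array([ 6.03, -8.23, 23.57]), 'zax': array([ 0.063, -0.017, -0.998]), 'yaw_y': np.float64(-167.5)}
1023 [(20, 395, array([[  4.299, -12.238,  20.192],
       [ 13.745,  13.794,  27.753]])), (28, 350, array([[  3.935, -12.357,  28.195],
       [ 14.008,  14.096,  35.918]])), (36, 277, array([[  2.552, -13.203,  36.137],
       [ 14.072,  13.901,  43.324]]))]
```

{"fn": "step_arm", "kwargs": {"motion": [{"dx": 6.3,"dy": -8.75,"dz": 4,"turn": 0},{"dx": 6.3,"dy": -8.75,"dz": 8,"turn": 0},{"dx": 6.3,"dy": -8.75,"dz": 12,"turn": 0},{"dx": 6.2,"dy": -8.6,"dz": 17,"turn": 0},{"dx": 6.1,"dy": -8.3,"dz": 20,"turn": 0},{"dx": 6,"dy": -8.2,"dz": 22,"turn": 0},{"dx": 6,"dy": -8.2,"dz": 22.5,"turn": 0},{"dx": 6,"dy": -8.2,"dz": 22.5,"turn": 0},{"dx": 6,"dy": -8.2,"dz": 22.5,"turn": 0}]}}

```text
time: 34.75
ee_pos: [523.0, 305.0, 73.0]
eef_rot: [-2.43, 1.942, -0.094]
contact_force: [0.8, 0.4, 0.1]
finger_gap: 26.7
```

{"fn": "step_arm", "kwargs": {"motion": [{"dx": 0,"dy": 0,"dz": 0.4,"turn": 0},{"dx": 0,"dy": 0,"dz": 0.8,"turn": 0},{"dx": 0,"dy": 0,"dz": 1,"turn": 0},{"dx": 0,"dy": 0,"dz": 1,"turn": 0}]}}

```text
time: 35.15
ee_pos: [522.9, 302.7, 60.6]
eef_rot: [-2.431, 1.947, -0.093]
contact_force: [-0.3, -0.3, 0.0]
finger_gap: 26.6
```

{"fn": "step_arm", "kwargs": {"motion": [{"dx": 0,"dy": 0,"dz": 0.3,"turn": 0},{"dx": 0,"dy": 0,"dz": 0.6,"turn": 0},{"dx": 0,"dy": 0,"dz": 0.8,"turn": 0},{"dx": 0,"dy": 0,"dz": 0.8,"turn": 0}]}}

```text
time: 35.55
ee_pos: [523.4, 302.5, 52.3]
eef_rot: [-2.432, 1.947, -0.093]
contact_force: [-0.2, -0.5, -1.2]
finger_gap: 26.8
```

{"fn": "step_arm", "kwargs": {"motion": [{"dx": 0,"dy": 0,"dz": 0.15,"turn": 0},{"dx": 0,"dy": 0,"dz": 0.25,"turn": 0},{"dx": 0,"dy": 0,"dz": 0.25,"turn": 0}]}}

```text
time: 35.85
ee_pos: [523.6, 302.6, 50.1]
eef_rot: [-2.431, 1.947, -0.093]
contact_force: [-0.4, 0.4, -0.8]
finger_gap: 26.6
```

{"fn": "step_arm", "kwargs": {"motion": [{"dx": 0,"dy": 0,"dz": 0.1,"turn": 0},{"dx": 0,"dy": 0,"dz": 0.2,"turn": 0},{"dx": 0,"dy": 0,"dz": 0.2,"turn": 0}]}}

```text
time: 36.15
ee_pos: [523.9, 302.8, 48.6]
eef_rot: [-2.431, 1.946, -0.094]
contact_force: [-1.1, -0.2, 0.7]
finger_gap: 26.7
```

{"fn": "step_arm", "kwargs": {"motion": [{"dx": 0,"dy": 0,"dz": 0.1,"turn": 0},{"dx": 0,"dy": 0,"dz": 0.15,"turn": 0},{"dx": 0,"dy": 0,"dz": 0.15,"turn": 0}]}}

```text
time: 36.45
ee_pos: [524.0, 302.8, 48.3]
eef_rot: [-2.431, 1.946, -0.094]
contact_force: [-4.3, -1.0, 8.0]
finger_gap: 26.8
```

{"fn": "step_arm", "kwargs": {"motion": [{"dx": 0,"dy": 0,"dz": 0,"turn": 0},{"dx": 0,"dy": 0,"dz": 0,"turn": 0},{"dx": 0,"dy": 0,"dz": 0,"turn": 0},{"dx": 0,"dy": 0,"dz": 0,"turn": 0},{"dx": 0,"dy": 0,"dz": 0,"turn": 0}], "claw": 0.5, "squeeze": 20}}

```text
time: 36.95
ee_pos: [523.9, 302.6, 46.6]
eef_rot: [-2.431, 1.947, -0.093]
contact_force: [-1.0, -0.5, 0.1]
finger_gap: 42.7
```

{"fn": "step_arm", "kwargs": {"motion": [{"dx": 0,"dy": 0,"dz": -1,"turn": 0},{"dx": 0,"dy": 0,"dz": -3,"turn": 0},{"dx": 0,"dy": 0,"dz": -6,"turn": 0},{"dx": 0,"dy": 0,"dz": -10,"turn": 0},{"dx": 0,"dy": 0,"dz": -14,"turn": 0},{"dx": 0,"dy": 0,"dz": -18,"turn": 0},{"dx": 0,"dy": 0,"dz": -20,"turn": 0},{"dx": 0,"dy": 0,"dz": -20,"turn": 0},{"dx": 0,"dy": 0,"dz": -20,"turn": 0}]}}

```text
time: 37.85
ee_pos: [511.0, 306.0, 246.8]
eef_rot: [-2.43, 1.946, -0.093]
contact_force: [-0.3, 0.5, -0.3]
finger_gap: 43.0
```

Run:
```python
from dock import *
p,d,P=shot("wrist");save("w8",p);C=cloud(d,P);v=C[d>0]
k=v[(abs(v[:,0]-524)<35)&(abs(v[:,1]-303)<35)&(v[:,2]>10)&(v[:,2]<70)]
for a,b in((55,65),(20,40)):
    s=k[(k[:,2]>a)&(k[:,2]<b)]; print(a,len(s),s.mean(0) if len(s) else '',np.percentile(s,[2,98],axis=0) if len(s) else '')
cap=k[k[:,2]>57]
if len(cap)>20:
    mu=cap.mean(0);n=np.linalg.svd(cap-mu,full_matrices=False)[2][2];print("cap normal",n,mu)
q=(v-O)@RC
t=q[(q[:,2]>114)&(q[:,2]<121)&(q[:,0]>48)&(q[:,0]<82)&(abs(q[:,1])<20)];print("plate",len(t),t.mean(0) if len(t) else '')
rr=q[(q[:,2]>78)&(q[:,2]<86)&(q[:,0]>78)&(q[:,0]<95)&(abs(q[:,1])<12)];print("roller",len(rr),rr.mean(0) if len(rr) else '')
print(status.get_state()["time"])
```

```text
55 644 [526.245 302.505  60.331] [[513.928 290.426  57.172]
 [538.582 315.371  61.912]]
20 131 [525.046 291.799  32.468] [[511.877 288.338  21.199]
 [539.241 300.931  39.916]]
cap normal [-0.002 -0.     1.   ] [526.233 302.657  60.414]
plate 0 
roller 0 
37.9
```

View pics/w8.png

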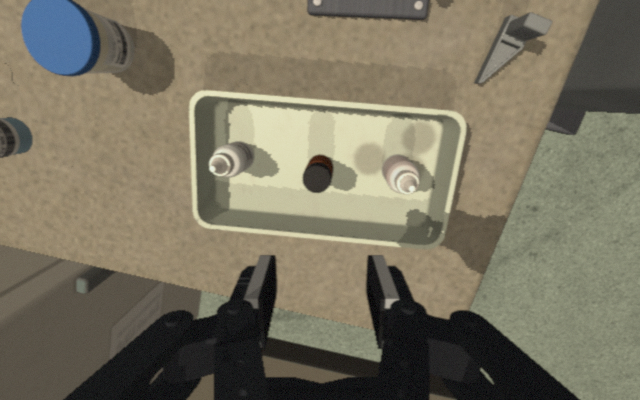

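Run:
```python
from dock import *
p,d,P=shot("top");C=cloud(d,P);q=((C-O)@RC)[d>0]
t=q[(q[:,2]>108)&(q[:,2]<126)&(q[:,0]>45)&(q[:,0]<85)&(abs(q[:,1])<25)];print("plate",len(t),t.mean(0) if len(t) else '')
rr=q[(q[:,2]>76)&(q[:,2]<90)&(q[:,0]>77)&(q[:,0]<95)&(abs(q[:,1])<12)];print("roller",len(rr),rr.mean(0) if len(rr) else '')
r.hand_in()
```

```text
plate 40 [ 64.806   3.449 116.556]
roller 12 [82.184  0.772 80.906]
the job is handed in; nothing more can be done
```

The bottle is out of the dock and standing upright in the middle of the tray, with the wedge holding the bolt open. I handed the job in at about 38 s; it gave no verdict.

- **Wedge choice:** I took the look-alike farthest from the base, at about (601, -225) mm. I slid it along the fence until the push force rose to about 16 N at the end stop, then let go.
- **Tool tilt:** The moves only allow shifts and a turn about the tool's axis. To lean the tool the needed 30 degrees I pushed it past its reach limits, which tilts it a little each time. After drawing the bottle out I tilted it back the same way on the other side. My first attempt there hit two joint limits and made the tilt worse, so I moved and tried again. One force reading of about 27 N showed up as the arm was moving; it was gone after two moves, and I did not find its cause.
- **Wedge and bolt check:** The last top-camera view puts the wedge's grip plate at cradle (64.8, 3.4) mm, against (64.5, 3) for fully home. The roller is at x about 82 to 83 mm, so the bolt is held back about 17 to 18 mm. That view gave only a few points.
- **Bottle check:** The cap's top is level to within 0.01 rad and 60 mm up, as it should be on the tray floor, about 2 mm from the tray's centre.
- **Other things:** In the last picture both droppers stand in the tray. I did not check the vial, cup or carton again at the end, but nothing came near them.

No check failed or disagreed.

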